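Hang the chip pail on the snap hook

TASK

Swing the flat-lying bail of the small white pail upright while the pail stays standing where it is, then lift the pail by its bail and hang it on the yellow twin-prong hook: press the bail gently down past the red spring keeper until it drops fully home and the keeper snaps shut over it. Let go, leaving the pail hanging quietly and level; keep the pail upright, press gently, do not knock the hook stand, and leave the other things on the table alone.

Things in the scene. Friction and masses are not known exactly. Their poses are not given: they have to be found in the camera images.
- pail: White open steel pail, 124 mm across the rim, 104 mm at the foot, 90 mm high, 0.3 to 0.55 kg with turned blanks in it. Origin: centre of its underside; z up. The bail is hinged on ears at y = +68 and -68 mm, 82 mm above the underside.
- bail (a joint): Swing bail of the pail, a trapezoid of 6 mm wire. 0 = lying level, its bar 108 mm out along the pail's +x; 1.571 = upright, its bar 190 mm above the pail's underside; it starts at 0, stops at 1.95 rad, swings freely and falls back when let go.
- bail_grip (a point): Middle of the bail's top bar, at the centre of a blue sleeve 14 mm thick and 44 mm long that turns freely on the wire. The bar runs along the pail's y, straight for 58 mm either side of this point; lying level it clears the pail's rim by 46 mm, so it can be pinched from above.
- stand: Fixed hook stand: grey foot and post, yellow hook. Origin on the table, vertically below HOME, where the bar's axis lies when seated. x points from the prong tips back to the post (its front 92 mm behind the origin), y along the hanging bar. Two prongs of 8 mm round bar at y = +45 and -45 mm, joined by a crossbar 73 mm behind; the fingers fit between them. Below: (x, height) in mm from HOME.
- post_top (a point): Top of the stand's post, 250 mm above the table, 105 mm behind the stand's origin. The hook's collar is clamped on the post so that HOME is anywhere from 215 to 245 mm above the table: this height is NOT measured; see it or feel for it.
- entry (a point): Table point 55 mm ahead of the stand's origin. The bail comes in above it, bar axis over HOME + 44, pail below the prongs, then goes back over the tips to x = 0 to 3 and straight down. Prong fronts: upright, inner face at x = -6.5, top 40 high and leaning to x = -18.5. Behind, prongs slope up from x = 6 to a shank topping at 18 from x = 22 on.
- keeper (a joint): Red sprung two-bladed keeper over the hook's mouth: 0 shut, grows to 1.0 rad pressed down, springs back. 5 mm blades at y = +37, -37 from pins at (34, 30) to tips at (-2, 27). Spring 0.9 N m/rad: pressed down at x = 0 it takes about 9 N (at x = 4, 14 N), more than the pail's weight, and 0.4 rad; the bar slips past 8 to 13 above HOME and the blades shut over it. Keep bail on hook under 25 N.
- brush: Brush with a handle, 150 mm long, lying between the two work places; bystander. Origin: its underside.
- air_gun: Yellow blow gun with steel nozzle, about 190 mm long, 24 mm thick, lying on the left; bystander. Origin: underside of its barrel.
- bottle: Clear bottle with blue cap, 62 mm across, 190 mm high; bystander. Origin: centre of its underside.
- driver: Screwdriver lying near the robot; bystander. Origin: its underside.
- pad: Cream block 120 x 80 x 35 mm in the red tray; bystander. Origin: centre of its underside.
There are look-alikes about, which are no part of the job. What is shaped like the stand but purple is not meant.

How it is judged:
On the way, in this order (a step that is already met when the one before it is completed fails the run):
1. the bail is upright (within about 10 degrees) while the pail stands on the table within 30 mm of where it was (value of joint bail between 1.4 and 1.75 rad and height (world z) of pail below 0.006 m and distance of pail from where it was at the start of the episode below 0.03 m), for 0.2 s.
2. the pail hangs clear of the table by at least 40 mm (height (world z) of pail above 0.04 m), for 0.1 s.
3. the keeper is pressed open beyond 0.12 rad with the bail bearing on the hook (value of joint keeper above 0.12 rad and contact force between pail and stand above 1 N).
At the end, for the whole second after the job is handed in: The pail hangs on the hook, over 12 mm off the table: from above, bar within 12 mm and pail within 30 mm of the stand's origin, keeper shut (under 0.05 rad), bail within about 12 degrees of upright, pail tilted under 0.15 rad, swaying little (under 0.07 m/s and 0.6 rad/s) (value of joint keeper below 0.05 rad and horizontal distance between bail_grip and stand below 0.012 m and horizontal distance between pail and stand below 0.03 m and height (world z) of pail above 0.012 m and contact force between pail and stand above 1.5 N and angle between pail's own z axis and vertical below 0.15 rad and value of joint bail between 1.35 and 1.8 rad and linear speed of pail below 0.07 m/s and angular speed of pail below 0.6 rad/s); the robot touches nothing.
It fails at once if the pail or its bail presses on the hook stand with more than 25 N (contact force between pail and stand above 25 N).
It fails at once if the robot knocks the hook stand with more than 20 N (contact force between the arm and stand above 20 N).
It fails at once if the pail tips more than 0.5 rad (angle between pail's own z axis and vertical above 0.5 rad).
It fails at once if another thing on the table is moved more than 30 mm (distance of any of brush, air_gun, bottle, driver, pad from where it was at the start of the episode above 0.03 m).
It also fails if it takes over 72 s, if anything falls off the work surface, if the arm or the gripper's body presses on something with over 40 N, if the wrist force passes 120 N, or if a joint passes its speed limit or range.

ROBOT

A 6-joint arm with a two-finger parallel gripper is mounted at the origin on the work surface. World frame = base frame: x ahead of the robot, y to its left, z up, the work surface at z = 0. Lengths are in m, angles in rad, forces in N, time in s.
With the tool pointing down it reaches from about 0.3 to 0.775 m from the base axis. Payload 14.6 kg.
Tool frame: the origin (TCP) lies at the very end of the fingers, on their centre line; the grasp point (between the pads) lies 19 mm behind it; z points along the fingers, y is the line along which they close (so a half turn about z gives the same grasp; the last joint's range is limited). The gripper opens to 94 mm and grips with 3 to 60 N. Pads are 16 mm wide; open, the fingers measure 119 mm over their backs; the gripper's body (75 mm by 177 mm) begins 78 mm behind the grasp point.
Start: joints at [1.259, 0.3, 1.521, -0, 1.321, -0.067], TCP at [0.133, 0.534, 0.205] pointing down, gripper open.
Joint ranges: [-3.03, 3.03], [-0.79, 2.21], [0.23, 2.52], [-1.04, 4.18], [0, 3.07], [-2.55, 2.55]. Speed limits (rad/s): [2.22, 2.22, 2.57, 3.14, 3.14, 3.14].

INTERFACE

Orientations are given as a unit quaternion [w, x, y, z].
In Python, from cell import readout, cams, job, models gives the robot as it stands. The module is installed in compiled form; this text tells all that it offers.
- The arm moves only by the tool servo_tool, never from a script. Its argument "commands" is a list of rows, each an object of numbers: "claw": the opening, from 0 (shut) to 1 (fully open); "tx", "ty", "tz": the shift along the tool's x, y, z in m; "rx", "ry", "rz": the turn, a rotation vector about the tool's x, y, z in degrees. In form: [{"claw": .., "tx": .., "ty": .., "tz": .., "rx": .., "ry": .., "rz": ..}, ...]. A call has 1 to 10 rows; each row shifts and turns the commanded pose from where the row before left it, along the tool's axes as they then stand; what a row does not reach is not made up. A row lasts 1/12 s, in which the tool goes at most 41.7 mm and 7.16 degrees, less where a joint would pass 70% of its speed; a pose out of reach is approached as far as the arm can. A call with a gripper value outside its range is refused whole. The fingers move at their own pace and stop on an object; "grip_force" is the grip in N (left out, the last holds). Time passes only in rows, so rows that do not move let the fingers close. It gives the time, the measured TCP pose, the force, the opening and the grip force at its end, in the units of the state.
- readout.state(): the state, without advancing time (a new reading comes with each control period).
- cams.camera(name): name is "scene" or "top"; returns a dict with "img" (400x640x3 uint8, red, green, blue), "mtx" (3x3 intrinsics, pixels), "k1" (the pictures are not rectified: a ray, as slopes to the right and down, at radius r is drawn at 1 + k1 r^2 times it, then the intrinsics apply), "rvec" (rotation vector, rad) and "tvec" (3), from world to camera coordinates, as OpenCV has them. Camera axes: x right, y down, z forward; pixel columns grow to the right and rows downward; lengths in m; the calibration is good to about 2 mm. A picture is of the moment at which its call begins. There is no depth.
- job.finish_job(): hands the job in; it is judged then, once.
Trained networks look in the newest picture that a camera, given by its name, has taken for a name from the list of things; names that differ only in an ending like _2 or _b are one class to them, and where a whole thing is asked for, a point or a joint stands for the part that bears it (a point fixed in the world has none). Each returns a list of dicts, best first, with "score" (0 to 1); they miss things now and then, are a little off and sometimes report something else, mostly with a low value. They report only what shows in the picture. A call takes as long as a camera call. They do not tell look-alikes from the thing itself.
- models.spot_in(camera, label): "rect" ([left, top, right, bottom] in pixels, round what is visible of it).
- models.silhouettes(camera, label): "region" (400x640 bool, what is visible of it) and "rect" ([left, top, right, bottom] in pixels, round what is visible of it).
The state is a dict: "time": time; "joint_positions": joint angles; "qvel": joint speeds; "effort": joint torques, N m; "eef_pos": TCP position; "eef_rot": TCP orientation; "wrist_force": force on the tool from outside, world axes, zero at the start; "ft_torque": the same for the moment, N m; "gripper_width": opening from 0.0 (shut) to 1.0 (fully open); "grasp_force": force on a finger pad.
Only numpy, scipy, OpenCV 4.12 (cv2) and the standard library are available. Lean on these libraries where they do the work, as an engineer would, in place of code of your own. Each camera call takes 0.05 s, during which the arm holds its last target. There are 200 camera calls.

## Working session

There is one attempt and no reset: what is moved stays moved. The work goes in short steps, Python scripts to look and compute and a tool call to move; the robot and the scene stay as the last step left them, time stands still between calls to the robot, and variables do not carry over. Pictures are saved under pics/ and viewed, at most 10 in all, crops included, and the job is handed in when it is done.

Besides the shell and the picture viewer there is one more tool, called in YAML: its name, and indented under it one key for each argument. servo_tool: Moves the arm, as the interface text tells. Its arguments: {"type":"object","properties":{"commands":{"type":"array"},"grip_force":{"type":"number"}},"required":["commands"]}

```bash
mkdir -p pics; cat > h.py <<'E'
import numpy as np, cv2
from cell import readout, cams, job, models
def cam(n): 
    c=cams.camera(n); c['R']=cv2.Rodrigues(np.array(c['rvec'],float))[0]; c['t']=np.array(c['tvec'],float).ravel(); c['mtx']=np.array(c['mtx'],float); return c
def proj(c,P):
    p=np.atleast_2d(P)@c['R'].T+c['t']; s=p[:,:2]/p[:,2:]; s=s*(1+c['k1']*(s**2).sum(1,keepdims=True))
    return s@c['mtx'][:2,:2].T+c['mtx'][:2,2]
def ray(c,uv):
    d=(np.array(uv,float)-c['mtx'][:2,2])/np.array([c['mtx'][0,0],c['mtx'][1,1]]); s=d.copy()
    for _ in range(20): s=d/(1+c['k1']*(s@s))
    return -c['R'].T@c['t'], c['R'].T@np.r_[s,1]
def atz(c,uv,z):
    o,d=ray(c,uv); return o+d*(z-o[2])/d[2]
def save(c,name): cv2.imwrite('pics/'+name,c['img'][:,:,::-1])
E
python3 - <<'E'
from h import *
for n in('scene','top'):
    c=cam(n); save(c,n+'0.png'); print(n,c['mtx'].tolist(),c['k1'],'pos',(-c['R'].T@c['t']).round(3),c['R'].round(3).tolist())
    for l in('pail','bail','stand','keeper','brush','air_gun','bottle','driver','pad'):
        print(l,[(round(float(r['score']),2),np.round(r['rect']).tolist()) for r in models.spot_in(n,l)])
print(readout.state())
E
```

```text
scene [[491.108019423759, 0.0, 317.01193280192217], [0.0, 491.108019423759, 195.85462505158208], [0.0, 0.0, 1.0]] -0.03174107607230926 pos [ 1.238 -0.749  1.366] [[0.645, 0.765, 0.002], [0.591, -0.497, -0.636], [-0.485, 0.411, -0.772]]
pail [(0.73, [370.0, 171.0, 424.0, 212.0])]
bail [(0.65, [380.0, 178.0, 424.0, 208.0]), (0.45, [215.0, 219.0, 239.0, 268.0])]
stand [(0.96, [132.0, 217.0, 195.0, 323.0]), (0.87, [300.0, 194.0, 359.0, 297.0])]
keeper [(0.63, [306.0, 200.0, 340.0, 225.0]), (0.37, [226.0, 215.0, 269.0, 218.0])]
brush [(0.62, [346.0, 213.0, 384.0, 247.0])]
air_gun [(0.68, [383.0, 129.0, 419.0, 168.0])]
bottle [(0.9, [216.0, 218.0, 239.0, 267.0])]
driver [(0.52, [223.0, 211.0, 273.0, 220.0]), (0.15, [298.0, 191.0, 360.0, 298.0])]
pad [(0.75, [230.0, 289.0, 270.0, 332.0])]
top [[417.51977961725703, 0.0, 324.0983105618013], [0.0, 417.51977961725703, 198.9671342470702], [0.0, 0.0, 1.0]] -0.10573574999139573 pos [ 0.413 -0.094  1.518] [[0.022, -1.0, 0.012], [-0.999, -0.022, -0.049], [0.049, -0.011, -0.999]]
pail [(0.86, [232.0, 142.0, 268.0, 197.0]), (0.59, [218.0, 146.0, 260.0
[... 440 characters left out ...]
s': array([ 1.25937800e+00,  2.99903050e-01,  1.52101098e+00, -1.01057592e-05,
        1.32067996e+00, -6.65982854e-02]), 'qvel': array([-4.31926594e-04, -1.46445186e-03,  6.98149587e-05,  3.48773252e-04,
       -6.90294832e-04, -1.11896468e-03]), 'effort': array([-1.24405768e-03, -5.31659710e+01, -3.52923381e+01,  7.08080688e-02,
        2.11968238e-02,  1.72180542e-06]), 'eef_pos': array([0.13331163, 0.53358961, 0.20543926]), 'eef_rot': array([ 4.68279199e-06,  1.22103305e-01,  9.92517397e-01, -1.57679015e-06]), 'wrist_force': array([-0.0909374 , -0.07534418, -0.51153083]), 'ft_torque': array([-0.00885474, -0.02322722, -0.03863236]), 'grasp_force': 0.0, 'gripper_width': 1.0002065137413694}
```

```bash
python3 - <<'E'
import cv2,numpy as np
t=cv2.imread('pics/top0.png');s=cv2.imread('pics/scene0.png')
r=lambda a,k:cv2.resize(a,(400,300),interpolation=cv2.INTER_CUBIC)
a=r(t[130:205,205:305],4);b=r(t[115:190,305:405],4)
c=r(s[155:230,350:450],4);d=r(s[190:303,270:420],4)
cv2.imwrite('pics/c1.png',np.vstack([np.hstack([a,b]),np.hstack([c,d])]))
E
```

```text
(no output)
```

View pics/scene0.png

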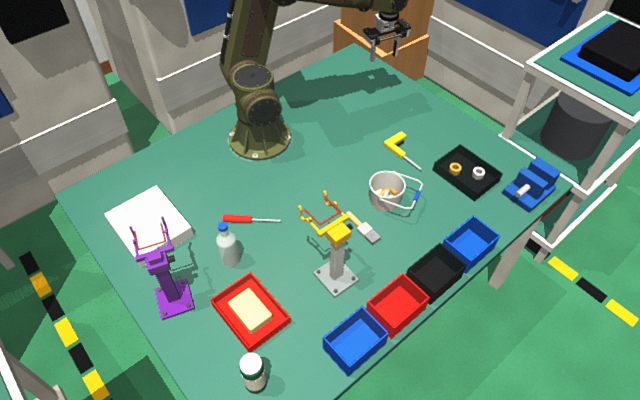

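View pics/c1.png

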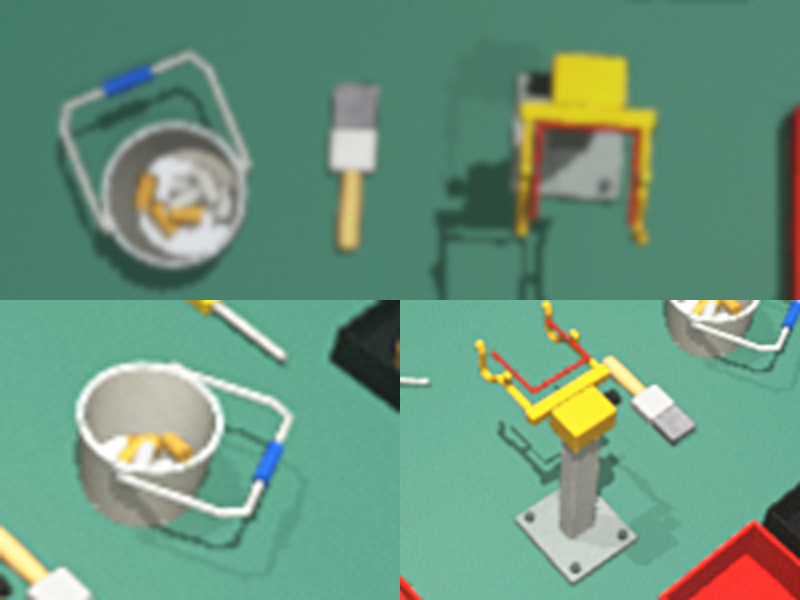

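```bash
python3 - <<'E'
from h import *
from scipy.optimize import least_squares
T,S=cam('top'),cam('scene')
def blue(c,box):
    l,t,r,b=box; im=c['img'][t:b,l:r].astype(int); m=(im[...,2]>im[...,0]+60)&(im[...,2]>im[...,1]+40)
    y,x=np.nonzero(m); return np.r_[x.mean()+l,y.mean()+t],m.sum()
bt,n1=blue(T,(215,135,270,200)); bs,n2=blue(S,(375,165,430,215)); print(bt,n1,bs,n2)
print('sleeve z.082:',atz(T,bt,.085).round(4),atz(S,bs,.084).round(4))
def tri(a,b):
    o,d=ray(T,a);p,e=ray(S,b); k=np.linalg.lstsq(np.c_[d,-e],p-o,rcond=None)[0]; A=o+d*k[0];B=p+e*k[1]; return (A+B)/2,np.linalg.norm(A-B)
print(tri(bt,bs))
print('rim top',atz(T,(248.6,178.4),.09).round(4))
# stand
def Rz(q,P): c,s=np.cos(q[2]),np.sin(q[2]); P=np.array(P); return np.c_[q[0]+c*P[:,0]-s*P[:,1],q[1]+s*P[:,0]+c*P[:,1],q[3]+P[:,2]]
# tips(+y left in top? top u grows to -y) ; +y is smaller u
names=['tip+','tip-','cb+','cb-']
M=[[-.022,.045,.040],[-.022,-.045,.040],[.073,.045,.014],[.073,-.045,.014],[.034,.037,.030],[.034,-.037,.030]]
top=np.array([[335.6,173.6],[365.1,174.6],[335.8,144.2],[367.5,144.2]])
sc=np.array([[325.1,192.4],[300,206],[346.2,216.2],[319.8,232.4]])
f=lambda q:np.r_[(proj(T,Rz(q,M[:4]))-top).ravel(),(proj(S,Rz(q,M[:4]))-sc).ravel()]
r=least_squares(f,[.55,-.15,0,.23],loss='soft_l1'); print(r.x.round(4),f(r.x).round(1).reshape(-1,2).tolist())
for a,b,n in zip(top,sc,names): print(n,tri(a,b))
print('keep tri', [tri(a,b) for a,b in(((340.3,146.3),(340.1,211.8)),((364.8,146.3),(319.9,223.8)))])
print('stand/pail tri'); print(readout.state()['time'])
E
```

```text
[236.21276596 149.72340426] 47 [416.79545455 194.75      ] 44
sleeve z.082: [0.6479 0.1987 0.085 ] [0.646  0.1953 0.084 ]
(array([0.64680251, 0.19750064, 0.08345385]), np.float64(0.003970112891848651))
rim top [0.5484 0.1513 0.09  ]
[ 0.5728 -0.1854 -0.027   0.2357] [[-0.2, -0.3], [0.3, 0.2], [0.7, -0.7], [-1.7, 0.8], [-0.5, -1.6], [-0.0, -0.0], [-0.6, 0.5], [1.2, 0.4]]
tip+ (array([ 0.55249737, -0.13982676,  0.26878845]), np.float64(0.002200972861828559))
tip- (array([ 0.54988254, -0.22931317,  0.27541491]), np.float64(0.0009452998142267862))
cb+ (array([ 0.64546053, -0.13966541,  0.24793704]), np.float64(0.0015956127701704285))
cb- (array([ 0.64556641, -0.23714913,  0.25715113]), np.float64(0.0006631193043047741))
keep tri [(array([ 0.63484556, -0.15332789,  0.26946176]), np.float64(0.00031216380512608945)), (array([ 0.63490625, -0.22720468,  0.27736868]), np.float64(0.0017142297903194122))]
stand/pail tri
1.1
```

servo_tool:
  commands:
    - {"claw": 0.42,"rz": 6.4}
    - {"claw": 0.42,"rz": 6.4}
    - {"claw": 0.42,"rz": 6.4}
    - {"claw": 0.42,"rz": 6.4}
    - {"claw": 0.42,"rz": 6.4}
    - {"claw": 0.42,"rz": 6.4}
    - {"claw": 0.42,"rz": 6.4}
    - {"claw": 0.42,"rz": 6.3}
    - {"claw": 0.42,"tx": -0.0328,"ty": 0.0201}
    - {"claw": 0.42,"tx": -0.0328,"ty": 0.0201}
  grip_force: 25

```text
invalid input at $.commands[0]: expected keys claw, tx, ty, tz, rx, ry, rz
```

servo_tool:
  commands:
    - {"claw": 0.42,"tx": -0.0328,"ty": 0.0201}
    - {"claw": 0.42,"tx": -0.0328,"ty": 0.0201}
    - {"claw": 0.42,"tx": -0.0328,"ty": 0.0201}
    - {"claw": 0.42,"tx": -0.0328,"ty": 0.0201}
    - {"claw": 0.42,"tx": -0.0328,"ty": 0.0201}
    - {"claw": 0.42,"tx": -0.0328,"ty": 0.0201}
    - {"claw": 0.42,"tx": -0.0328,"ty": 0.0201}
    - {"claw": 0.42,"tx": -0.0328,"ty": 0.0201}
    - {"claw": 0.42,"tx": -0.0328,"ty": 0.0201}
    - {"claw": 0.42,"tx": -0.0328,"ty": 0.0201}

```text
invalid input at $.commands[0]: expected keys claw, tx, ty, tz, rx, ry, rz
```

servo_tool:
  commands:
    - {"claw": 0.42,"tx": -0.0328,"ty": 0.0201}
    - {"claw": 0.42,"tx": -0.0328,"ty": 0.0201}
    - {"claw": 0.42,"tx": -0.0328,"ty": 0.0201}
    - {"claw": 0.42,"tx": -0.0328,"ty": 0.0201}
    - {"claw": 0.42,"tz": 0.0275}
    - {"claw": 0.42,"tz": 0.0275}
    - {"claw": 0.42}
    - {"claw": 0.42}
    - {"claw": 0.42}

```text
invalid input at $.commands[0]: expected keys claw, tx, ty, tz, rx, ry, rz
```

All keys are required in each row.

servo_tool:
  commands:
    - {"claw": 0.42,"tx": 0,"ty": 0,"tz": 0,"rx": 0,"ry": 0,"rz": 6.4}
    - {"claw": 0.42,"tx": 0,"ty": 0,"tz": 0,"rx": 0,"ry": 0,"rz": 6.4}
    - {"claw": 0.42,"tx": 0,"ty": 0,"tz": 0,"rx": 0,"ry": 0,"rz": 6.4}
    - {"claw": 0.42,"tx": 0,"ty": 0,"tz": 0,"rx": 0,"ry": 0,"rz": 6.4}
    - {"claw": 0.42,"tx": 0,"ty": 0,"tz": 0,"rx": 0,"ry": 0,"rz": 6.4}
    - {"claw": 0.42,"tx": 0,"ty": 0,"tz": 0,"rx": 0,"ry": 0,"rz": 6.4}
    - {"claw": 0.42,"tx": 0,"ty": 0,"tz": 0,"rx": 0,"ry": 0,"rz": 6.4}
    - {"claw": 0.42,"tx": 0,"ty": 0,"tz": 0,"rx": 0,"ry": 0,"rz": 6.3}
    - {"claw": 0.42,"tx": -0.0328,"ty": 0.0201,"tz": 0,"rx": 0,"ry": 0,"rz": 0}
    - {"claw": 0.42,"tx": -0.0328,"ty": 0.0201,"tz": 0,"rx": 0,"ry": 0,"rz": 0}
  grip_force: 25

```text
time: 1.93
eef_pos: [0.1971, 0.4908, 0.2052]
eef_rot: [-0.0, 0.537, 0.843, -0.0]
wrist_force: [0.9, 0.6, -0.7]
gripper_width: 0.422
grasp_force: 0.0
```

servo_tool:
  commands:
    - {"claw": 0.42,"tx": -0.0328,"ty": 0.0201,"tz": 0,"rx": 0,"ry": 0,"rz": 0}
    - {"claw": 0.42,"tx": -0.0328,"ty": 0.0201,"tz": 0,"rx": 0,"ry": 0,"rz": 0}
    - {"claw": 0.42,"tx": -0.0328,"ty": 0.0201,"tz": 0,"rx": 0,"ry": 0,"rz": 0}
    - {"claw": 0.42,"tx": -0.0328,"ty": 0.0201,"tz": 0,"rx": 0,"ry": 0,"rz": 0}
    - {"claw": 0.42,"tx": -0.0328,"ty": 0.0201,"tz": 0,"rx": 0,"ry": 0,"rz": 0}
    - {"claw": 0.42,"tx": -0.0328,"ty": 0.0201,"tz": 0,"rx": 0,"ry": 0,"rz": 0}
    - {"claw": 0.42,"tx": -0.0328,"ty": 0.0201,"tz": 0,"rx": 0,"ry": 0,"rz": 0}
    - {"claw": 0.42,"tx": -0.0328,"ty": 0.0201,"tz": 0,"rx": 0,"ry": 0,"rz": 0}
    - {"claw": 0.42,"tx": -0.0328,"ty": 0.0201,"tz": 0,"rx": 0,"ry": 0,"rz": 0}
    - {"claw": 0.42,"tx": -0.0328,"ty": 0.0201,"tz": 0,"rx": 0,"ry": 0,"rz": 0}

```text
time: 2.77
eef_pos: [0.5191, 0.2766, 0.2055]
eef_rot: [0.0, 0.538, 0.843, 0.0]
wrist_force: [0.5, 0.5, 0.3]
gripper_width: 0.418
grasp_force: 0.0
```

servo_tool:
  commands:
    - {"claw": 0.42,"tx": -0.0328,"ty": 0.0201,"tz": 0,"rx": 0,"ry": 0,"rz": 0}
    - {"claw": 0.42,"tx": -0.0328,"ty": 0.0201,"tz": 0,"rx": 0,"ry": 0,"rz": 0}
    - {"claw": 0.42,"tx": -0.0328,"ty": 0.0201,"tz": 0,"rx": 0,"ry": 0,"rz": 0}
    - {"claw": 0.42,"tx": -0.0328,"ty": 0.0201,"tz": 0,"rx": 0,"ry": 0,"rz": 0}
    - {"claw": 0.42,"tx": 0,"ty": 0,"tz": 0,"rx": 0,"ry": 0,"rz": 0}
    - {"claw": 0.42,"tx": 0,"ty": 0,"tz": 0,"rx": 0,"ry": 0,"rz": 0}
    - {"claw": 0.42,"tx": 0,"ty": 0,"tz": 0,"rx": 0,"ry": 0,"rz": 0}

```text
time: 3.35
eef_pos: [0.6454, 0.193, 0.2051]
eef_rot: [-0.0, 0.538, 0.843, -0.0]
wrist_force: [-0.1, -0.0, 0.2]
gripper_width: 0.418
grasp_force: 0.0
```

servo_tool:
  commands:
    - {"claw": 0.42,"tx": 0.0029,"ty": 0.0031,"tz": 0,"rx": 0,"ry": 0,"rz": 0}
    - {"claw": 0.42,"tx": 0,"ty": 0,"tz": 0.0284,"rx": 0,"ry": 0,"rz": 0}
    - {"claw": 0.42,"tx": 0,"ty": 0,"tz": 0.0284,"rx": 0,"ry": 0,"rz": 0}
    - {"claw": 0.42,"tx": 0,"ty": 0,"tz": 0.0284,"rx": 0,"ry": 0,"rz": 0}
    - {"claw": 0.42,"tx": 0,"ty": 0,"tz": 0.0284,"rx": 0,"ry": 0,"rz": 0}
    - {"claw": 0.42,"tx": 0,"ty": 0,"tz": 0.0284,"rx": 0,"ry": 0,"rz": 0}
    - {"claw": 0.42,"tx": 0,"ty": 0,"tz": 0,"rx": 0,"ry": 0,"rz": 0}
    - {"claw": 0.42,"tx": 0,"ty": 0,"tz": 0,"rx": 0,"ry": 0,"rz": 0}
    - {"claw": 0.42,"tx": 0,"ty": 0,"tz": 0,"rx": 0,"ry": 0,"rz": 0}

```text
time: 4.1
eef_pos: [0.648, 0.1976, 0.0659]
eef_rot: [0.001, 0.538, 0.843, 0.001]
wrist_force: [0.2, -0.6, 1.0]
gripper_width: 0.417
grasp_force: 0.0
```

```bash
cat > ov.py <<'E'
from h import *
def W(q,P): c,s=np.cos(q[2]),np.sin(q[2]); P=np.array(P,float); return np.c_[q[0]+c*P[:,0]-s*P[:,1],q[1]+s*P[:,0]+c*P[:,1],q[3]+P[:,2]]
def draw(c,box,q,k):
    l,t,r,b=box; im=cv2.resize(c['img'][t:b,l:r,::-1],None,fx=k,fy=k,interpolation=cv2.INTER_CUBIC)
    def L(P,col):
        p=((proj(c,P)-[l,t]+.5)*k-.5).astype(int); cv2.polylines(im,[p.reshape(-1,1,2)],False,col,1)
    for s in(1,-1):
        L(W(q,[[.073,s*.045,.014],[.022,s*.045,.014],[.004,s*.045,-.005],[-.0105,s*.045,-.005],[-.0105,s*.045,.02],[-.0225,s*.045,.04]]),(255,0,255))
        L(W(q,[[.034,s*.037,.03],[-.002,s*.037,.027]]),(255,255,0))
    L(W(q,[[.073,-.045,.014],[.073,.045,.014]]),(255,0,255))
    g=q.copy();g[3]=0
    L(W(g,[[.092,-.013,.25],[.092,.013,.25],[.118,.013,.25],[.118,-.013,.25],[.092,-.013,.25]]),(255,255,255)); L(W(g,[[.105,0,0],[.105,0,.25]]),(255,255,255))
    return im
E
python3 - <<'E'
from ov import *
T,S=cam('top'),cam('scene'); q=np.array([.5728,-.1854,-.027,.2357])
a=draw(T,(320,120,380,185),q,6.6);b=draw(S,(290,180,365,300),q,5)
im=np.zeros((600,800,3),np.uint8); im[:a.shape[0],:a.shape[1]]=a; im[:b.shape[0],400:400+b.shape[1]]=b
p=cv2.resize(T['img'][130:205,215:315,::-1],None,fx=2,fy=2); im[435:435+150,:200]=p
p=cv2.resize(S['img'][155:230,350:450,::-1],None,fx=2,fy=2); im[435:435+150,200:400]=p
cv2.imwrite('pics/o1.png',im)
E
```

```text
(no output)
```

View pics/o1.png

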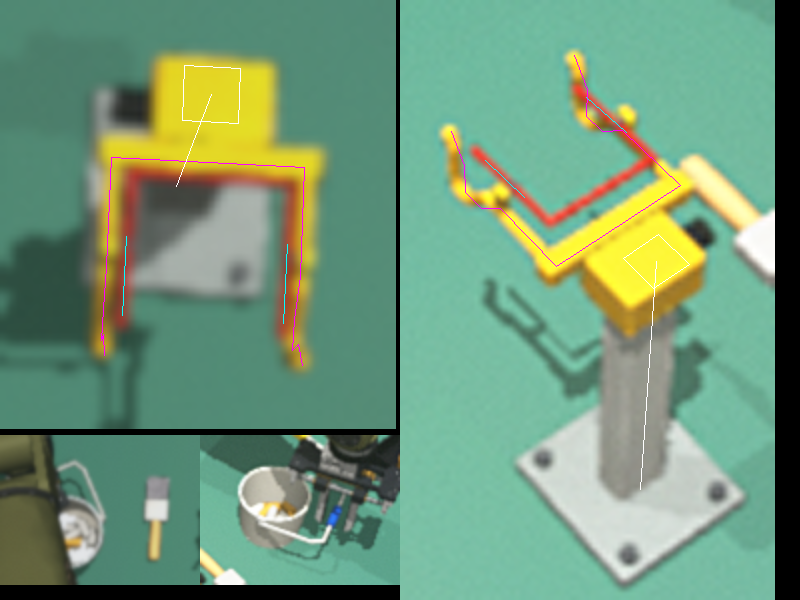

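servo_tool:
  commands:
    - {"claw": 0.3,"tx": 0,"ty": 0,"tz": 0.002,"rx": 0,"ry": 0,"rz": 0}
    - {"claw": 0.2,"tx": 0,"ty": 0,"tz": 0,"rx": 0,"ry": 0,"rz": 0}
    - {"claw": 0.05,"tx": 0,"ty": 0,"tz": 0,"rx": 0,"ry": 0,"rz": 0}
    - {"claw": 0.05,"tx": 0,"ty": 0,"tz": 0,"rx": 0,"ry": 0,"rz": 0}
    - {"claw": 0.05,"tx": 0,"ty": 0,"tz": 0,"rx": 0,"ry": 0,"rz": 0}
    - {"claw": 0.05,"tx": 0,"ty": 0,"tz": 0,"rx": 0,"ry": 0,"rz": 0}
  grip_force: 30

```text
time: 4.7
eef_pos: [0.6474, 0.1967, 0.0616]
eef_rot: [-0.0, 0.538, 0.843, 0.0]
wrist_force: [-0.6, 1.0, 1.7]
gripper_width: 0.138
grasp_force: 30.0
```

servo_tool:
  commands:
    - {"claw": 0.05,"tx": 0,"ty": -0.0006,"tz": -0.0113,"rx": 0,"ry": 0,"rz": 0}
    - {"claw": 0.05,"tx": 0,"ty": -0.0018,"tz": -0.0112,"rx": 0,"ry": 0,"rz": 0}
    - {"claw": 0.05,"tx": 0,"ty": -0.0029,"tz": -0.0109,"rx": 0,"ry": 0,"rz": 0}
    - {"claw": 0.05,"tx": 0,"ty": -0.004,"tz": -0.0106,"rx": 0,"ry": 0,"rz": 0}
    - {"claw": 0.05,"tx": 0,"ty": -0.0051,"tz": -0.0101,"rx": 0,"ry": 0,"rz": 0}
    - {"claw": 0.05,"tx": 0,"ty": -0.0062,"tz": -0.0095,"rx": 0,"ry": 0,"rz": 0}
    - {"claw": 0.05,"tx": 0,"ty": -0.0071,"tz": -0.0088,"rx": 0,"ry": 0,"rz": 0}
    - {"claw": 0.05,"tx": 0,"ty": -0.008,"tz": -0.008,"rx": 0,"ry": 0,"rz": 0}

```text
time: 5.37
eef_pos: [0.6146, 0.1815, 0.1432]
eef_rot: [0.0, 0.538, 0.843, 0.0]
wrist_force: [-0.2, 1.0, -0.6]
gripper_width: 0.142
grasp_force: 30.0
```

Forces are tiny; continue the arc.

servo_tool:
  commands:
    - {"claw": 0.05,"tx": 0,"ty": -0.0088,"tz": -0.0071,"rx": 0,"ry": 0,"rz": 0}
    - {"claw": 0.05,"tx": 0,"ty": -0.0095,"tz": -0.0062,"rx": 0,"ry": 0,"rz": 0}
    - {"claw": 0.05,"tx": 0,"ty": -0.0101,"tz": -0.0051,"rx": 0,"ry": 0,"rz": 0}
    - {"claw": 0.05,"tx": 0,"ty": -0.0106,"tz": -0.004,"rx": 0,"ry": 0,"rz": 0}
    - {"claw": 0.05,"tx": 0,"ty": -0.0109,"tz": -0.0029,"rx": 0,"ry": 0,"rz": 0}
    - {"claw": 0.05,"tx": 0,"ty": -0.0112,"tz": -0.0018,"rx": 0,"ry": 0,"rz": 0}
    - {"claw": 0.05,"tx": 0,"ty": -0.0113,"tz": -0.0006,"rx": 0,"ry": 0,"rz": 0}
    - {"claw": 0.05,"tx": 0,"ty": 0,"tz": 0,"rx": 0,"ry": 0,"rz": 0}
    - {"claw": 0.05,"tx": 0,"ty": 0,"tz": 0,"rx": 0,"ry": 0,"rz": 0}
    - {"claw": 0.05,"tx": 0,"ty": 0,"tz": 0,"rx": 0,"ry": 0,"rz": 0}

```text
time: 6.2
eef_pos: [0.5497, 0.1514, 0.1701]
eef_rot: [0.0, 0.538, 0.843, 0.0]
wrist_force: [-0.9, 2.4, 4.2]
gripper_width: 0.138
grasp_force: 30.0
```

servo_tool:
  commands:
    - {"claw": 0.05,"tx": 0,"ty": 0,"tz": 0,"rx": 0,"ry": 0,"rz": 0}
    - {"claw": 0.05,"tx": 0,"ty": 0,"tz": 0,"rx": 0,"ry": 0,"rz": 0}
    - {"claw": 0.05,"tx": 0,"ty": 0,"tz": 0,"rx": 0,"ry": 0,"rz": 0}

```text
time: 6.45
eef_pos: [0.5499, 0.1517, 0.1701]
eef_rot: [0.0, 0.538, 0.843, 0.001]
wrist_force: [-0.7, 2.1, 6.9]
gripper_width: 0.136
grasp_force: 30.0
```

```bash
python3 - <<'E'
from h import *
T,S=cam('top'),cam('scene'); print(readout.state()['eef_pos'],readout.state()['wrist_force'])
a=cv2.resize(T['img'][125:200,215:315,::-1],(400,300),interpolation=2); b=cv2.resize(S['img'][140:215,340:440,::-1],(400,300),interpolation=2)
cv2.imwrite('pics/u1.png',np.hstack([a,b]))
E
```

```text
[0.54996248 0.15166184 0.17011371] [-0.8669637   2.03340534  6.90829642]
```

View pics/u1.png

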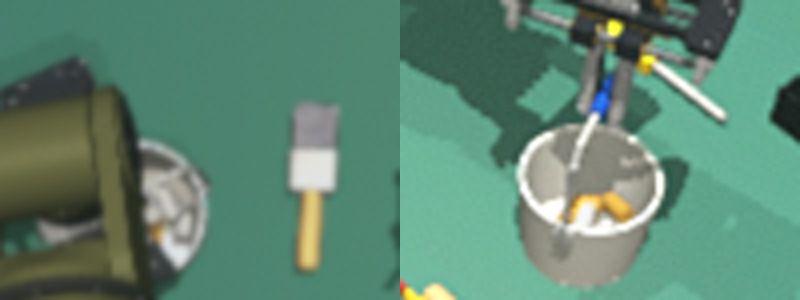

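servo_tool:
  commands:
    - {"claw": 0.05,"tx": 0,"ty": 0,"tz": -0.004,"rx": 0,"ry": 0,"rz": 0}
    - {"claw": 0.05,"tx": 0,"ty": 0,"tz": -0.006,"rx": 0,"ry": 0,"rz": 0}
    - {"claw": 0.05,"tx": 0,"ty": 0,"tz": -0.012,"rx": 0,"ry": 0,"rz": 0}
    - {"claw": 0.05,"tx": 0,"ty": 0,"tz": -0.014,"rx": 0,"ry": 0,"rz": 0}
    - {"claw": 0.05,"tx": 0,"ty": 0,"tz": -0.016,"rx": 0,"ry": 0,"rz": 0}
    - {"claw": 0.05,"tx": 0,"ty": 0,"tz": -0.016,"rx": 0,"ry": 0,"rz": 0}
    - {"claw": 0.05,"tx": 0,"ty": 0,"tz": -0.016,"rx": 0,"ry": 0,"rz": 0}
    - {"claw": 0.05,"tx": 0,"ty": 0,"tz": -0.014,"rx": 0,"ry": 0,"rz": 0}
    - {"claw": 0.05,"tx": 0,"ty": 0,"tz": -0.01,"rx": 0,"ry": 0,"rz": 0}
    - {"claw": 0.05,"tx": 0,"ty": 0,"tz": 0,"rx": 0,"ry": 0,"rz": 0}

```text
time: 7.38
eef_pos: [0.5499, 0.1513, 0.2801]
eef_rot: [0.001, 0.538, 0.843, 0.001]
wrist_force: [-0.1, -0.8, -3.2]
gripper_width: 0.141
grasp_force: 30.0
```

servo_tool:
  commands:
    - {"claw": 0.05,"tx": 0,"ty": 0,"tz": 0,"rx": 0,"ry": 0,"rz": 1.5}
    - {"claw": 0.05,"tx": 0,"ty": 0,"tz": 0,"rx": 0,"ry": 0,"rz": 3}
    - {"claw": 0.05,"tx": 0,"ty": 0,"tz": 0,"rx": 0,"ry": 0,"rz": 3.5}
    - {"claw": 0.05,"tx": 0,"ty": 0,"tz": 0,"rx": 0,"ry": 0,"rz": 3.5}
    - {"claw": 0.05,"tx": 0,"ty": 0,"tz": 0,"rx": 0,"ry": 0,"rz": 3.5}
    - {"claw": 0.05,"tx": 0,"ty": 0,"tz": 0,"rx": 0,"ry": 0,"rz": 3.5}
    - {"claw": 0.05,"tx": 0,"ty": 0,"tz": 0,"rx": 0,"ry": 0,"rz": 3.5}
    - {"claw": 0.05,"tx": 0,"ty": 0,"tz": 0,"rx": 0,"ry": 0,"rz": 3}
    - {"claw": 0.05,"tx": 0,"ty": 0,"tz": 0,"rx": 0,"ry": 0,"rz": 1.5}

```text
time: 8.13
eef_pos: [0.5491, 0.1511, 0.2767]
eef_rot: [-0.0, 0.718, 0.696, -0.001]
wrist_force: [0.1, -0.4, -2.9]
gripper_width: 0.136
grasp_force: 30.0
```

servo_tool:
  commands:
    - {"claw": 0.05,"tx": -0.0014,"ty": -0.0002,"tz": 0,"rx": 0,"ry": 0,"rz": 0}
    - {"claw": 0.05,"tx": -0.0028,"ty": -0.0005,"tz": 0,"rx": 0,"ry": 0,"rz": 0}
    - {"claw": 0.05,"tx": -0.0042,"ty": -0.0008,"tz": 0,"rx": 0,"ry": 0,"rz": 0}
    - {"claw": 0.05,"tx": -0.0056,"ty": -0.001,"tz": 0,"rx": 0,"ry": 0,"rz": 0}
    - {"claw": 0.05,"tx": -0.007,"ty": -0.0013,"tz": 0,"rx": 0,"ry": 0,"rz": 0}
    - {"claw": 0.05,"tx": -0.0084,"ty": -0.0015,"tz": 0,"rx": 0,"ry": 0,"rz": 0}
    - {"claw": 0.05,"tx": -0.0098,"ty": -0.0018,"tz": 0,"rx": 0,"ry": 0,"rz": 0}
    - {"claw": 0.05,"tx": -0.0112,"ty": -0.002,"tz": 0,"rx": 0,"ry": 0,"rz": 0}
    - {"claw": 0.05,"tx": -0.0126,"ty": -0.0023,"tz": 0,"rx": 0,"ry": 0,"rz": 0}
    - {"claw": 0.05,"tx": -0.014,"ty": -0.0025,"tz": 0,"rx": 0,"ry": 0,"rz": 0}

```text
time: 8.97
eef_pos: [0.5329, 0.0733, 0.2776]
eef_rot: [0.0, 0.717, 0.697, 0.0]
wrist_force: [1.1, 0.4, -4.4]
gripper_width: 0.139
grasp_force: 30.0
```

servo_tool:
  commands:
    - {"claw": 0.05,"tx": -0.014,"ty": -0.0025,"tz": 0,"rx": 0,"ry": 0,"rz": 0}
    - {"claw": 0.05,"tx": -0.014,"ty": -0.0025,"tz": 0,"rx": 0,"ry": 0,"rz": 0}
    - {"claw": 0.05,"tx": -0.014,"ty": -0.0025,"tz": 0,"rx": 0,"ry": 0,"rz": 0}
    - {"claw": 0.05,"tx": -0.014,"ty": -0.0025,"tz": 0,"rx": 0,"ry": 0,"rz": 0}
    - {"claw": 0.05,"tx": -0.014,"ty": -0.0025,"tz": 0,"rx": 0,"ry": 0,"rz": 0}
    - {"claw": 0.05,"tx": -0.014,"ty": -0.0025,"tz": 0,"rx": 0,"ry": 0,"rz": 0}
    - {"claw": 0.05,"tx": -0.014,"ty": -0.0025,"tz": 0,"rx": 0,"ry": 0,"rz": 0}
    - {"claw": 0.05,"tx": -0.014,"ty": -0.0025,"tz": 0,"rx": 0,"ry": 0,"rz": 0}
    - {"claw": 0.05,"tx": -0.014,"ty": -0.0025,"tz": 0,"rx": 0,"ry": 0,"rz": 0}
    - {"claw": 0.05,"tx": -0.014,"ty": -0.0025,"tz": 0,"rx": 0,"ry": 0,"rz": 0}

```text
time: 9.8
eef_pos: [0.5036, -0.0661, 0.2777]
eef_rot: [0.0, 0.717, 0.697, 0.0]
wrist_force: [-0.3, -0.4, -3.8]
gripper_width: 0.137
grasp_force: 30.0
```

servo_tool:
  commands:
    - {"claw": 0.05,"tx": -0.014,"ty": -0.0025,"tz": 0,"rx": 0,"ry": 0,"rz": 0}
    - {"claw": 0.05,"tx": -0.014,"ty": -0.0025,"tz": 0,"rx": 0,"ry": 0,"rz": 0}
    - {"claw": 0.05,"tx": -0.014,"ty": -0.0025,"tz": 0,"rx": 0,"ry": 0,"rz": 0}
    - {"claw": 0.05,"tx": -0.014,"ty": -0.0025,"tz": 0,"rx": 0,"ry": 0,"rz": 0}
    - {"claw": 0.05,"tx": -0.0126,"ty": -0.0023,"tz": 0,"rx": 0,"ry": 0,"rz": 0}
    - {"claw": 0.05,"tx": -0.0112,"ty": -0.002,"tz": 0,"rx": 0,"ry": 0,"rz": 0}
    - {"claw": 0.05,"tx": -0.0098,"ty": -0.0018,"tz": 0,"rx": 0,"ry": 0,"rz": 0}
    - {"claw": 0.05,"tx": -0.0084,"ty": -0.0015,"tz": 0,"rx": 0,"ry": 0,"rz": 0}
    - {"claw": 0.05,"tx": -0.007,"ty": -0.0013,"tz": 0,"rx": 0,"ry": 0,"rz": 0}
    - {"claw": 0.05,"tx": -0.0056,"ty": -0.001,"tz": 0,"rx": 0,"ry": 0,"rz": 0}

```text
time: 10.63
eef_pos: [0.4811, -0.1753, 0.2775]
eef_rot: [0.0, 0.717, 0.697, -0.0]
wrist_force: [0.3, -0.2, -3.8]
gripper_width: 0.141
grasp_force: 30.0
```

servo_tool:
  commands:
    - {"claw": 0.05,"tx": -0.0042,"ty": -0.0008,"tz": 0,"rx": 0,"ry": 0,"rz": 0}
    - {"claw": 0.05,"tx": -0.0028,"ty": -0.0005,"tz": 0,"rx": 0,"ry": 0,"rz": 0}
    - {"claw": 0.05,"tx": -0.0014,"ty": -0.0002,"tz": 0,"rx": 0,"ry": 0,"rz": 0}
    - {"claw": 0.05,"tx": 0,"ty": 0,"tz": 0,"rx": 0,"ry": 0,"rz": 0}
    - {"claw": 0.05,"tx": 0,"ty": 0,"tz": 0,"rx": 0,"ry": 0,"rz": 0}
    - {"claw": 0.05,"tx": 0,"ty": 0,"tz": 0,"rx": 0,"ry": 0,"rz": 0}

```text
time: 11.13
eef_pos: [0.4796, -0.1827, 0.2776]
eef_rot: [-0.0, 0.717, 0.697, 0.0]
wrist_force: [-0.1, 0.0, -3.7]
gripper_width: 0.136
grasp_force: 30.0
```

```bash
python3 - <<'E'
from ov import *
T,S=cam('top'),cam('scene'); s=readout.state(); print(s['time'],s['eef_pos'],s['eef_rot'],s['wrist_force'])
q=np.array([.5728,-.1854,-.027,.2357])
def sleeve(c,P):
    u=proj(c,P)[0]; l,t=(u-14).astype(int); im=c['img'][t:t+28,l:l+28].astype(int); m=(im[...,2]>im[...,0]+60)&(im[...,2]>im[...,1]+40); y,x=np.nonzero(m)
    return u,(x.mean()+l,y.mean()+t) if m.sum() else None,m.sum()
P=s['eef_pos']+[0,0,.020]
print(sleeve(T,P),sleeve(S,P))
cv2.imwrite('pics/e1.png',np.hstack([cv2.resize(T['img'][125:225,310:380,::-1],(420,600),interpolation=2),cv2.resize(S['img'][165:275,265:335,::-1],(380,597),interpolation=2)[:597]] if 0 else [cv2.resize(T['img'][125:225,310:375,::-1],(390,600),interpolation=2),cv2.resize(S['img'][170:270,265:333,::-1],(408,600),interpolation=2)]))
E
```

```text
11.2333 [ 0.47958076 -0.18272341  0.27756978] [1.83724127e-05 7.16934927e-01 6.97140093e-01 4.93785199e-06] [ 0.02945645  0.08705933 -3.44910112]
(array([349.82426582, 197.3824621 ]), None, np.int64(0)) (array([297.26495717, 178.60013304]), (np.float64(293.1304347826087), np.float64(180.95652173913044)), np.int64(23))
```

View pics/e1.png

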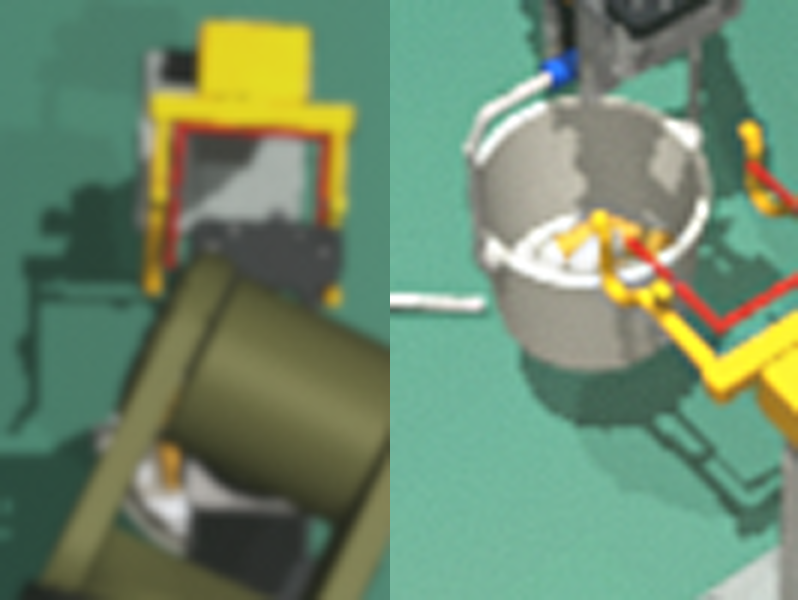

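```bash
cat > fit.py <<'E'
from ov import *
from scipy.optimize import minimize
C={'top':cam('top'),'scene':cam('scene')}
for n in C: C[n]['img']=cv2.imread(f'pics/{n}0.png')[:,:,::-1].copy()
K=8
def caps(c,P,r,box):
    l,t,R,b=box; m=np.zeros(((b-t)*K,(R-l)*K),np.float32); p=(proj(c,P)-[l,t]+.5)*K-.5
    z=(P@c['R'].T+c['t'])[:,2].mean(); th=2*r*c['mtx'][0,0]/z*K
    for a,b_ in zip(p[:-1],p[1:]): cv2.line(m,tuple((a*16).round().astype(int).tolist()),tuple((b_*16).round().astype(int).tolist()),1.0,max(1,int(round(th))),cv2.LINE_AA,4)
    return m
def render(c,q,box):
    y=0;r=0
    for s in(1,-1):
        y=np.maximum(y,caps(c,W(q,[[.055,s*.045,.014],[.026,s*.045,.014],[.006,s*.045,-.004],[-.0045,s*.045,-.007],[-.0105,s*.045,-.002],[-.0105,s*.045,.018],[-.0215,s*.045,.0365]]),.004,box))
        r=np.maximum(r,caps(c,W(q,[[.054,s*.037,.0315],[.034,s*.037,.03],[0,s*.037,.027]]),.0025,box))
    y=np.maximum(y-r,0)
    d=lambda m:cv2.GaussianBlur(cv2.resize(m,None,fx=1/K,fy=1/K,interpolation=cv2.INTER_AREA),(0,0),.8)
    return d(y),d(r)
boxes={'top':(325,145,378,182),'scene':(292,185,348,232)}
def obs(c,box):
    l,t,R,b=box; im=c['img'][t:b,l:R].astype(np.float32); r,g,bl=im[...,0],im[...,1],im[...,2]
    ye=np.clip((np.minimum(r,g)-bl-30)/130,0,1); rd=np.clip((r-g-30)/130,0,1)
    G=lambda m:cv2.GaussianBlur(m,(0,0),.6); return G(ye*(r>g)),G(rd)
O={n:obs(C[n],boxes[n]) for n in C}
def cost(q,wy=1,wr=1):
    e=0
    for n in C:
        y,r=render(C[n],q,boxes[n]); oy,orr=O[n]
        for m,o,w in((y,oy,wy),(r,orr,wr)):
            k=cv2.dilate(m,np.ones((5,5)))>.03; a,b=m[k],o[k]; e-=w*np.corrcoef(a,b)[0,1]
    return e
E
python3 - <<'E'
from fit import *
for wy,wr in((1,1),(1,0),(0,1)):
    best=min((minimize(cost,np.array([.5728+d,-.1854,-.027,h]),args=(wy,wr),method='Nelder-Mead',options=dict(initial_simplex=np.array([.5728+d,-.1854,-.027,h])+np.vstack([np.zeros(4),np.diag([.006,.006,.05,.006])]),xatol=1e-4,fatol=1e-4,maxiter=250)) for d in(-.004,.004) for h in(.230,.242)),key=lambda r:r.fun)
    print(wy,wr,best.x.round(4),round(best.fun,3))
q=np.array([.5728,-.1854,-.027,.2357])
print(cost(q)); print(readout.state()['time'])
E
```

```text
1 1 [ 0.564  -0.1847 -0.0478  0.2358] -2.834
1 0 [ 0.5668 -0.185  -0.0385  0.2374] -1.331
0 1 [ 0.5615 -0.1848 -0.0465  0.2363] -1.541
-2.534812337097429
11.3333
```

```bash
python3 - <<'E'
from fit import *
rows=[]
for q in(np.array([.5728,-.1854,-.03,.2357]),np.array([.565,-.185,-.045,.236])):
    row=[]
    for n,(w,h) in(('top',(420,293)),('scene',(357,300))):
        l,t,R,b=boxes[n]; im=cv2.resize(C[n]['img'][t:b,l:R,::-1],(w,300),interpolation=cv2.INTER_CUBIC)
        y,r=render(C[n],q,boxes[n])
        for m,c in((y,(255,0,255)),(r,(255,255,0))):
            M=(cv2.resize(m,(w,300),interpolation=cv2.INTER_CUBIC)>.35).astype(np.uint8); cv2.drawContours(im,cv2.findContours(M,0,2)[0],-1,c,1)
        row.append(im)
    rows.append(np.hstack(row))
cv2.imwrite('pics/f1.png',np.vstack(rows))
E
```

```text
(no output)
```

View pics/f1.png

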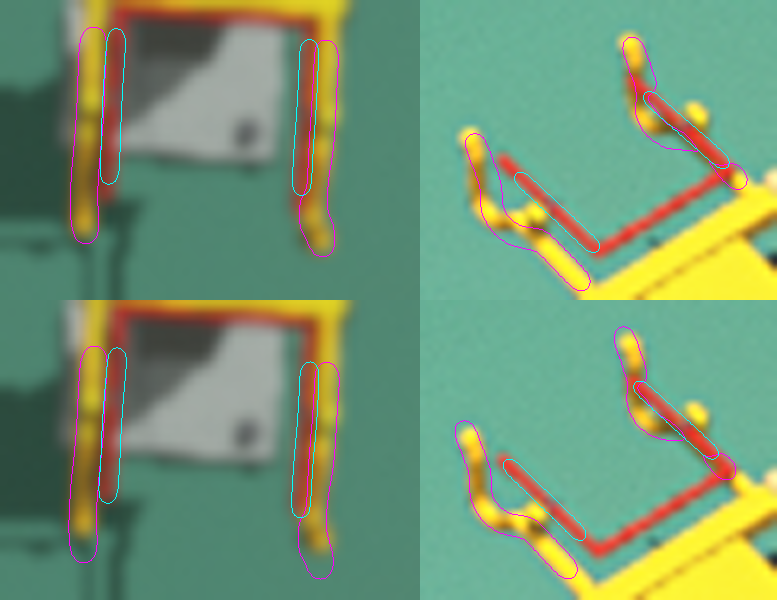

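servo_tool:
  commands:
    - {"claw": 0.05,"tx": 0,"ty": 0.0019,"tz": 0,"rx": 0,"ry": 0,"rz": 0}
    - {"claw": 0.05,"tx": 0,"ty": 0.0038,"tz": 0,"rx": 0,"ry": 0,"rz": 0}
    - {"claw": 0.05,"tx": 0,"ty": 0.0056,"tz": 0,"rx": 0,"ry": 0,"rz": 0}
    - {"claw": 0.05,"tx": 0,"ty": 0.0075,"tz": 0,"rx": 0,"ry": 0,"rz": 0}
    - {"claw": 0.05,"tx": 0,"ty": 0.0094,"tz": 0,"rx": 0,"ry": 0,"rz": 0}
    - {"claw": 0.05,"tx": 0,"ty": 0.0113,"tz": 0,"rx": 0,"ry": 0,"rz": 0}
    - {"claw": 0.05,"tx": 0,"ty": 0.0134,"tz": 0,"rx": 0,"ry": 0,"rz": 0}
    - {"claw": 0.05,"tx": 0,"ty": 0.0113,"tz": 0,"rx": 0,"ry": 0,"rz": 0}
    - {"claw": 0.05,"tx": 0,"ty": 0.0094,"tz": 0,"rx": 0,"ry": 0,"rz": 0}
    - {"claw": 0.05,"tx": 0,"ty": 0.0075,"tz": 0,"rx": 0,"ry": 0,"rz": 0}

```text
time: 12.27
eef_pos: [0.5618, -0.1851, 0.277]
eef_rot: [-0.0, 0.717, 0.697, -0.0]
wrist_force: [0.8, -0.5, -3.0]
gripper_width: 0.138
grasp_force: 30.0
```

servo_tool:
  commands:
    - {"claw": 0.05,"tx": 0,"ty": 0.0056,"tz": 0,"rx": 0,"ry": 0,"rz": 0}
    - {"claw": 0.05,"tx": 0,"ty": 0.0038,"tz": 0,"rx": 0,"ry": 0,"rz": 0}
    - {"claw": 0.05,"tx": 0,"ty": 0.0019,"tz": 0,"rx": 0,"ry": 0,"rz": 0}
    - {"claw": 0.05,"tx": 0,"ty": 0,"tz": 0,"rx": 0,"ry": 0,"rz": 0}
    - {"claw": 0.05,"tx": 0,"ty": 0,"tz": 0,"rx": 0,"ry": 0,"rz": 0}
    - {"claw": 0.05,"tx": 0,"ty": 0,"tz": 0,"rx": 0,"ry": 0,"rz": 0}
    - {"claw": 0.05,"tx": 0,"ty": 0,"tz": 0,"rx": 0,"ry": 0,"rz": 0}
    - {"claw": 0.05,"tx": 0,"ty": 0,"tz": 0,"rx": 0,"ry": 0,"rz": 0}

```text
time: 12.93
eef_pos: [0.5717, -0.1856, 0.2777]
eef_rot: [0.0, 0.717, 0.697, 0.0]
wrist_force: [-0.2, -0.1, -3.4]
gripper_width: 0.141
grasp_force: 30.0
```

```bash
python3 - <<'E'
from ov import *
S=cam('scene'); s=readout.state(); print(s['time'],s['eef_pos'],s['wrist_force'])
im=cv2.resize(S['img'][175:250,285:385,::-1],(800,600),interpolation=cv2.INTER_CUBIC)
P=s['eef_pos']+np.array([0,0,.020]); a=.028; d=np.array([np.sin(a),np.cos(a),0])*.058
p=((proj(S,np.array([P-d,P+d]))-[285,175]+.5)*8-.5).astype(int); print(p); cv2.line(im,tuple(map(int,p[0])),tuple(map(int,p[1])),(255,0,255),1)
cv2.imwrite('pics/g1.png',im)
E
```

```text
12.9833 [ 0.57177941 -0.18557322  0.27770064] [ 0.02126188 -0.31902632 -3.36267161]
[[127 267]
 [386 108]]
```

View pics/g1.png

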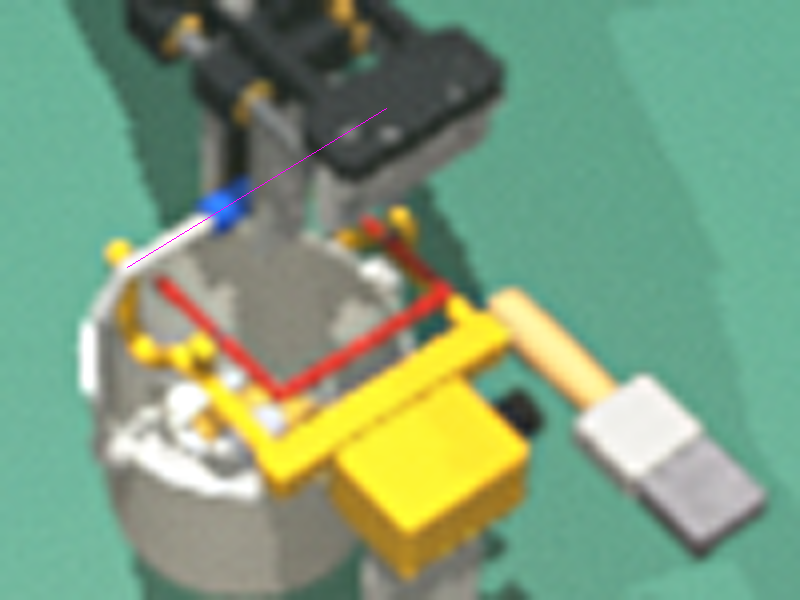

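servo_tool:
  commands:
    - {"claw": 0.05,"tx": 0,"ty": -0.001,"tz": 0.002,"rx": 0,"ry": 0,"rz": 0}
    - {"claw": 0.05,"tx": 0,"ty": 0,"tz": 0.0035,"rx": 0,"ry": 0,"rz": 0}
    - {"claw": 0.05,"tx": 0,"ty": 0,"tz": 0.0035,"rx": 0,"ry": 0,"rz": 0}
    - {"claw": 0.05,"tx": 0,"ty": 0,"tz": 0.0035,"rx": 0,"ry": 0,"rz": 0}
    - {"claw": 0.05,"tx": 0,"ty": 0,"tz": 0.002,"rx": 0,"ry": 0,"rz": 0}
    - {"claw": 0.05,"tx": 0,"ty": 0,"tz": 0.0015,"rx": 0,"ry": 0,"rz": 0}
    - {"claw": 0.05,"tx": 0,"ty": 0,"tz": 0.001,"rx": 0,"ry": 0,"rz": 0}
    - {"claw": 0.05,"tx": 0,"ty": 0,"tz": 0.001,"rx": 0,"ry": 0,"rz": 0}
    - {"claw": 0.05,"tx": 0,"ty": 0,"tz": 0,"rx": 0,"ry": 0,"rz": 0}

```text
time: 13.73
eef_pos: [0.5708, -0.1855, 0.2594]
eef_rot: [-0.0, 0.717, 0.697, -0.0]
wrist_force: [-0.8, 0.0, -3.9]
gripper_width: 0.138
grasp_force: 30.0
```

servo_tool:
  commands:
    - {"claw": 0.05,"tx": 0,"ty": 0,"tz": 0.001,"rx": 0,"ry": 0,"rz": 0}
    - {"claw": 0.05,"tx": 0,"ty": 0,"tz": 0.001,"rx": 0,"ry": 0,"rz": 0}
    - {"claw": 0.05,"tx": 0,"ty": 0,"tz": 0.001,"rx": 0,"ry": 0,"rz": 0}
    - {"claw": 0.05,"tx": 0,"ty": 0,"tz": 0.001,"rx": 0,"ry": 0,"rz": 0}
    - {"claw": 0.05,"tx": 0,"ty": 0,"tz": 0,"rx": 0,"ry": 0,"rz": 0}

```text
time: 14.15
eef_pos: [0.5709, -0.1855, 0.2553]
eef_rot: [-0.0, 0.717, 0.697, -0.0]
wrist_force: [-1.0, 0.9, -4.4]
gripper_width: 0.142
grasp_force: 30.0
```

servo_tool:
  commands:
    - {"claw": 0.05,"tx": 0,"ty": 0,"tz": 0.001,"rx": 0,"ry": 0,"rz": 0}
    - {"claw": 0.05,"tx": 0,"ty": 0,"tz": 0.001,"rx": 0,"ry": 0,"rz": 0}
    - {"claw": 0.05,"tx": 0,"ty": 0,"tz": 0.001,"rx": 0,"ry": 0,"rz": 0}
    - {"claw": 0.05,"tx": 0,"ty": 0,"tz": 0.001,"rx": 0,"ry": 0,"rz": 0}
    - {"claw": 0.05,"tx": 0,"ty": 0,"tz": 0,"rx": 0,"ry": 0,"rz": 0}

```text
time: 14.57
eef_pos: [0.5709, -0.1856, 0.2516]
eef_rot: [0.0, 0.717, 0.697, 0.0]
wrist_force: [-0.1, -0.5, -1.0]
gripper_width: 0.142
grasp_force: 30.0
```

servo_tool:
  commands:
    - {"claw": 0.05,"tx": 0,"ty": 0,"tz": 0.001,"rx": 0,"ry": 0,"rz": 0}
    - {"claw": 0.05,"tx": 0,"ty": 0,"tz": 0.001,"rx": 0,"ry": 0,"rz": 0}
    - {"claw": 0.05,"tx": 0,"ty": 0,"tz": 0.001,"rx": 0,"ry": 0,"rz": 0}
    - {"claw": 0.05,"tx": 0,"ty": 0,"tz": 0.001,"rx": 0,"ry": 0,"rz": 0}
    - {"claw": 0.05,"tx": 0,"ty": 0,"tz": 0,"rx": 0,"ry": 0,"rz": 0}

```text
time: 14.98
eef_pos: [0.5711, -0.1856, 0.2478]
eef_rot: [0.0, 0.717, 0.697, 0.0]
wrist_force: [1.7, -0.0, 4.2]
gripper_width: 0.14
grasp_force: 30.0
```

servo_tool:
  commands:
    - {"claw": 0.05,"tx": 0,"ty": 0,"tz": 0,"rx": 0,"ry": 0,"rz": 0}
    - {"claw": 0.05,"tx": 0,"ty": 0,"tz": 0,"rx": 0,"ry": 0,"rz": 0}

```text
time: 15.15
eef_pos: [0.5711, -0.1856, 0.2479]
eef_rot: [0.0, 0.717, 0.697, 0.0]
wrist_force: [1.3, 0.3, 3.7]
gripper_width: 0.142
grasp_force: 30.0
```

servo_tool:
  commands:
    - {"claw": 0.05,"tx": 0,"ty": -0.001,"tz": 0,"rx": 0,"ry": 0,"rz": 0}
    - {"claw": 0.05,"tx": 0,"ty": -0.001,"tz": 0,"rx": 0,"ry": 0,"rz": 0}
    - {"claw": 0.05,"tx": 0,"ty": -0.001,"tz": 0,"rx": 0,"ry": 0,"rz": 0}
    - {"claw": 0.05,"tx": 0,"ty": 0,"tz": 0,"rx": 0,"ry": 0,"rz": 0}

```text
time: 15.48
eef_pos: [0.5674, -0.1854, 0.2473]
eef_rot: [-0.0, 0.717, 0.697, -0.0]
wrist_force: [-1.8, 0.3, 1.3]
gripper_width: 0.139
grasp_force: 30.0
```

```bash
python3 - <<'E'
from ov import *
for i in range(3): S=cam('scene'); s=readout.state(); print(s['time'],s['eef_pos'].round(4),s['wrist_force'].round(2),s['ft_torque'].round(3))
cv2.imwrite('pics/k1.png',cv2.resize(S['img'][185:245,290:370,::-1],(800,600),interpolation=cv2.INTER_CUBIC))
E
```

```text
15.5333 [ 0.5674 -0.1854  0.2473] [-2.68 -0.04  2.03] [-0.095  0.572 -0.006]
15.5833 [ 0.5674 -0.1854  0.2473] [-4.02  0.18  2.04] [-0.062  0.684 -0.078]
15.6333 [ 0.5675 -0.1854  0.2473] [-4.34  1.58  1.31] [-0.066  0.724  0.039]
```

View pics/k1.png

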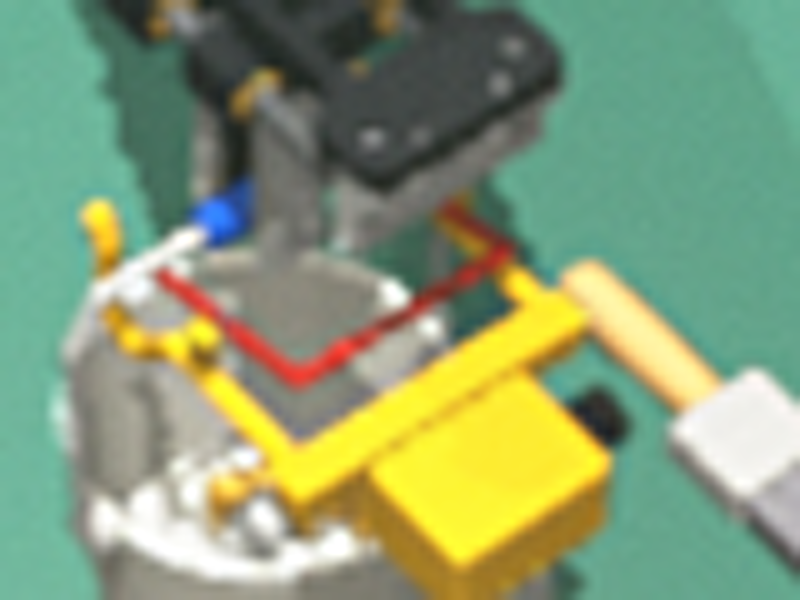

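servo_tool:
  commands:
    - {"claw": 0.05,"tx": 0,"ty": 0,"tz": -0.002,"rx": 0,"ry": 0,"rz": 0}
    - {"claw": 0.05,"tx": 0,"ty": 0,"tz": -0.002,"rx": 0,"ry": 0,"rz": 0}
    - {"claw": 0.05,"tx": 0,"ty": 0,"tz": -0.002,"rx": 0,"ry": 0,"rz": 0}
    - {"claw": 0.05,"tx": 0,"ty": 0,"tz": -0.002,"rx": 0,"ry": 0,"rz": 0}
    - {"claw": 0.05,"tx": 0,"ty": 0.0015,"tz": 0,"rx": 0,"ry": 0,"rz": 0}
    - {"claw": 0.05,"tx": 0,"ty": 0.0015,"tz": 0,"rx": 0,"ry": 0,"rz": 0}
    - {"claw": 0.05,"tx": 0,"ty": 0,"tz": 0,"rx": 0,"ry": 0,"rz": 0}
    - {"claw": 0.05,"tx": 0,"ty": 0,"tz": 0,"rx": 0,"ry": 0,"rz": 0}

```text
time: 16.3
eef_pos: [0.571, -0.1855, 0.2553]
eef_rot: [-0.0, 0.717, 0.697, -0.0]
wrist_force: [0.0, -0.1, -4.6]
gripper_width: 0.139
grasp_force: 30.0
```

servo_tool:
  commands:
    - {"claw": 0.05,"tx": 0,"ty": 0,"tz": 0.001,"rx": 0,"ry": 0,"rz": 0}
    - {"claw": 0.05,"tx": 0,"ty": 0,"tz": 0.001,"rx": 0,"ry": 0,"rz": 0}
    - {"claw": 0.05,"tx": 0,"ty": 0,"tz": 0.001,"rx": 0,"ry": 0,"rz": 0}
    - {"claw": 0.05,"tx": 0,"ty": 0,"tz": 0.001,"rx": 0,"ry": 0,"rz": 0}
    - {"claw": 0.05,"tx": 0,"ty": 0,"tz": 0.001,"rx": 0,"ry": 0,"rz": 0}
    - {"claw": 0.05,"tx": 0,"ty": 0,"tz": 0,"rx": 0,"ry": 0,"rz": 0}

```text
time: 16.8
eef_pos: [0.571, -0.1855, 0.2507]
eef_rot: [0.0, 0.717, 0.697, 0.0]
wrist_force: [0.9, 0.2, -0.6]
gripper_width: 0.137
grasp_force: 30.0
```

servo_tool:
  commands:
    - {"claw": 0.05,"tx": 0,"ty": 0,"tz": 0.001,"rx": 0,"ry": 0,"rz": 0}
    - {"claw": 0.05,"tx": 0,"ty": 0,"tz": 0.001,"rx": 0,"ry": 0,"rz": 0}
    - {"claw": 0.05,"tx": 0,"ty": 0,"tz": 0.001,"rx": 0,"ry": 0,"rz": 0}
    - {"claw": 0.05,"tx": 0,"ty": 0,"tz": 0,"rx": 0,"ry": 0,"rz": 0}

```text
time: 17.13
eef_pos: [0.571, -0.1856, 0.2477]
eef_rot: [0.0, 0.717, 0.697, 0.0]
wrist_force: [0.3, 0.7, 2.8]
gripper_width: 0.139
grasp_force: 30.0
```

servo_tool:
  commands:
    - {"claw": 0.05,"tx": 0,"ty": 0,"tz": 0.001,"rx": 0,"ry": 0,"rz": 0}
    - {"claw": 0.05,"tx": 0,"ty": 0,"tz": 0.001,"rx": 0,"ry": 0,"rz": 0}
    - {"claw": 0.05,"tx": 0,"ty": 0,"tz": 0.001,"rx": 0,"ry": 0,"rz": 0}
    - {"claw": 0.05,"tx": 0,"ty": 0,"tz": 0,"rx": 0,"ry": 0,"rz": 0}

```text
time: 17.47
eef_pos: [0.571, -0.1856, 0.2449]
eef_rot: [0.0, 0.717, 0.697, 0.0]
wrist_force: [-0.8, 0.4, 5.9]
gripper_width: 0.14
grasp_force: 30.0
```

servo_tool:
  commands:
    - {"claw": 0.05,"tx": 0,"ty": 0,"tz": 0.001,"rx": 0,"ry": 0,"rz": 0}
    - {"claw": 0.05,"tx": 0,"ty": 0,"tz": 0.001,"rx": 0,"ry": 0,"rz": 0}
    - {"claw": 0.05,"tx": 0,"ty": 0,"tz": 0.001,"rx": 0,"ry": 0,"rz": 0}
    - {"claw": 0.05,"tx": 0,"ty": 0,"tz": 0,"rx": 0,"ry": 0,"rz": 0}

```text
time: 17.8
eef_pos: [0.571, -0.1856, 0.2422]
eef_rot: [0.001, 0.717, 0.697, 0.0]
wrist_force: [-0.7, 0.0, 8.2]
gripper_width: 0.14
grasp_force: 30.0
```

servo_tool:
  commands:
    - {"claw": 0.05,"tx": 0,"ty": -0.0005,"tz": 0.0005,"rx": 0,"ry": 0,"rz": 0}
    - {"claw": 0.05,"tx": 0,"ty": -0.0005,"tz": 0.0005,"rx": 0,"ry": 0,"rz": 0}
    - {"claw": 0.05,"tx": 0,"ty": 0,"tz": 0.001,"rx": 0,"ry": 0,"rz": 0}
    - {"claw": 0.05,"tx": 0,"ty": 0,"tz": 0,"rx": 0,"ry": 0,"rz": 0}

```text
time: 18.13
eef_pos: [0.57, -0.1856, 0.2403]
eef_rot: [0.001, 0.717, 0.697, 0.0]
wrist_force: [-1.1, 0.8, 8.9]
gripper_width: 0.141
grasp_force: 30.0
```

servo_tool:
  commands:
    - {"claw": 0.05,"tx": 0,"ty": -0.0005,"tz": 0.0005,"rx": 0,"ry": 0,"rz": 0}
    - {"claw": 0.05,"tx": 0,"ty": -0.0005,"tz": 0.001,"rx": 0,"ry": 0,"rz": 0}
    - {"claw": 0.05,"tx": 0,"ty": 0,"tz": 0.001,"rx": 0,"ry": 0,"rz": 0}
    - {"claw": 0.05,"tx": 0,"ty": 0,"tz": 0,"rx": 0,"ry": 0,"rz": 0}

```text
time: 18.47
eef_pos: [0.5689, -0.1856, 0.2379]
eef_rot: [0.001, 0.717, 0.697, 0.0]
wrist_force: [-2.8, 0.5, 10.0]
gripper_width: 0.14
grasp_force: 30.0
```

servo_tool:
  commands:
    - {"claw": 0.05,"tx": 0,"ty": -0.0005,"tz": 0.001,"rx": 0,"ry": 0,"rz": 0}
    - {"claw": 0.05,"tx": 0,"ty": 0,"tz": 0.001,"rx": 0,"ry": 0,"rz": 0}
    - {"claw": 0.05,"tx": 0,"ty": 0,"tz": 0,"rx": 0,"ry": 0,"rz": 0}

```text
time: 18.72
eef_pos: [0.5684, -0.1857, 0.2359]
eef_rot: [0.001, 0.717, 0.697, 0.0]
wrist_force: [-2.0, 0.4, 9.9]
gripper_width: 0.139
grasp_force: 30.0
```

Force has levelled off; continue.

servo_tool:
  commands:
    - {"claw": 0.05,"tx": 0,"ty": 0,"tz": 0.001,"rx": 0,"ry": 0,"rz": 0}
    - {"claw": 0.05,"tx": 0,"ty": 0,"tz": 0.001,"rx": 0,"ry": 0,"rz": 0}
    - {"claw": 0.05,"tx": 0,"ty": 0,"tz": 0,"rx": 0,"ry": 0,"rz": 0}

```text
time: 18.97
eef_pos: [0.5683, -0.1857, 0.234]
eef_rot: [0.001, 0.717, 0.697, -0.0]
wrist_force: [-4.3, 0.1, 10.1]
gripper_width: 0.141
grasp_force: 30.0
```

servo_tool:
  commands:
    - {"claw": 0.05,"tx": 0,"ty": 0,"tz": 0.001,"rx": 0,"ry": 0,"rz": 0}
    - {"claw": 0.05,"tx": 0,"ty": 0,"tz": 0.001,"rx": 0,"ry": 0,"rz": 0}
    - {"claw": 0.05,"tx": 0,"ty": 0,"tz": 0,"rx": 0,"ry": 0,"rz": 0}

```text
time: 19.22
eef_pos: [0.568, -0.1857, 0.2318]
eef_rot: [0.0, 0.717, 0.697, -0.0]
wrist_force: [-7.2, 0.5, 10.3]
gripper_width: 0.138
grasp_force: 30.0
```

servo_tool:
  commands:
    - {"claw": 0.05,"tx": 0,"ty": 0,"tz": 0.001,"rx": 0,"ry": 0,"rz": 0}
    - {"claw": 0.05,"tx": 0,"ty": 0,"tz": 0.001,"rx": 0,"ry": 0,"rz": 0}
    - {"claw": 0.05,"tx": 0,"ty": 0,"tz": 0,"rx": 0,"ry": 0,"rz": 0}

```text
time: 19.47
eef_pos: [0.5674, -0.1856, 0.2293]
eef_rot: [-0.001, 0.717, 0.697, -0.001]
wrist_force: [-11.4, 1.3, 6.6]
gripper_width: 0.136
grasp_force: 30.0
```

servo_tool:
  commands:
    - {"claw": 0.05,"tx": 0,"ty": 0,"tz": 0.001,"rx": 0,"ry": 0,"rz": 0}
    - {"claw": 0.05,"tx": 0,"ty": 0,"tz": 0.001,"rx": 0,"ry": 0,"rz": 0}
    - {"claw": 0.05,"tx": 0,"ty": 0,"tz": 0,"rx": 0,"ry": 0,"rz": 0}

```text
time: 19.72
eef_pos: [0.5672, -0.1855, 0.2273]
eef_rot: [-0.001, 0.717, 0.697, -0.001]
wrist_force: [-12.0, 1.8, 9.4]
gripper_width: 0.138
grasp_force: 29.7
```

servo_tool:
  commands:
    - {"claw": 0.05,"tx": 0,"ty": -0.0005,"tz": 0,"rx": 0,"ry": 0,"rz": 0}
    - {"claw": 0.05,"tx": 0,"ty": -0.0005,"tz": 0,"rx": 0,"ry": 0,"rz": 0}
    - {"claw": 0.05,"tx": 0,"ty": 0,"tz": 0,"rx": 0,"ry": 0,"rz": 0}

```text
time: 19.97
eef_pos: [0.5668, -0.1854, 0.2277]
eef_rot: [-0.0, 0.717, 0.697, -0.0]
wrist_force: [-7.0, 1.9, 9.2]
gripper_width: 0.141
grasp_force: 29.7
```

```bash
python3 - <<'E'
from ov import *
S=cam('scene'); s=readout.state(); print(s['time'],s['eef_pos'].round(4),s['wrist_force'].round(2),s['ft_torque'].round(3))
cv2.imwrite('pics/k2.png',cv2.resize(S['img'][185:245,290:370,::-1],(800,600),interpolation=cv2.INTER_CUBIC))
E
```

```text
20.0167 [ 0.5667 -0.1854  0.2277] [-7.33  2.65  9.61] [ 0.174  1.349 -0.1  ]
```

View pics/k2.png

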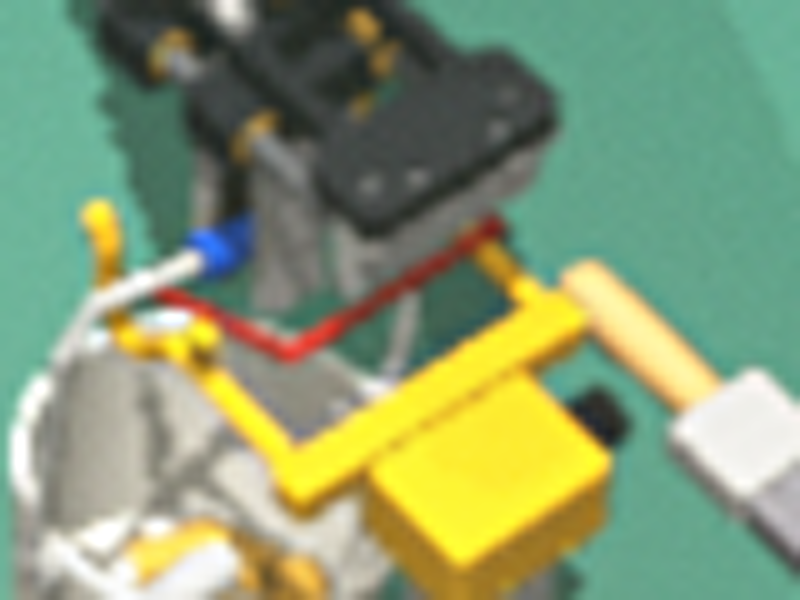

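servo_tool:
  commands:
    - {"claw": 0.05,"tx": 0,"ty": 0,"tz": 0.0005,"rx": 0,"ry": 0,"rz": 0}
    - {"claw": 0.05,"tx": 0,"ty": 0,"tz": 0.0005,"rx": 0,"ry": 0,"rz": 0}

```text
time: 20.18
eef_pos: [0.5669, -0.1855, 0.227]
eef_rot: [-0.0, 0.717, 0.697, -0.0]
wrist_force: [-7.3, 2.0, 14.6]
gripper_width: 0.141
grasp_force: 29.7
```

```bash
python3 - <<'E'
from ov import *
S=cam('scene'); s=readout.state(); print(s['eef_pos'].round(4),s['wrist_force'].round(2))
P=s['eef_pos']+np.array([0,0,.020]); a=.028; d=np.array([np.sin(a),np.cos(a),0])
pr=lambda X:((proj(S,X)-[290,185]+.5)*10-.5).round()
print('bar pred end,-45,-22',pr(np.array([P-d*.058,P-d*.045,P-d*.022])).tolist())
def pl(pic,yy,yaw=-.03,O=(.5705,-.185)):
    uv=(np.array(pic)+.5)/10-.5+[290,185]; o,r=ray(S,uv); n=np.array([-np.sin(yaw),np.cos(yaw)]); t=np.array([np.cos(yaw),np.sin(yaw)])
    k=(yy-n@(o[:2]-O))/(n@r[:2]); X=o+k*r; return [round(1000*float(t@(X[:2]-O)),1),round(1000*float(X[2]),1)]
for n,p,y in(('tip ctr',(97,215),-.045),('upright',(108,262),-.045),('k1 elbow bottom',(122,332),-.045),('seat mid',(150,347),-.045),('ball',(203,332),-.045),('shank',(235,395),-.045),('cross corner',(297,490),-.045),
 ('keeper k1 tip',(163,275),-.037),('k1 keeper elbow',(300,377),-.037),('k2 keeper tip',(165,292),-.037),('k2 elbow',(290,350),-.037),('bar at -45',(127,286),-.045),('bar end',(95,300),-.058),('bar -22',(192,260),-.022)): print(n,pl(p,y))
E
```

```text
[ 0.567  -0.1854  0.227 ] [-7.03  1.95 11.94]
bar pred end,-45,-22 [[104.0, 334.0], [140.0, 311.0], [204.0, 272.0]]
tip ctr [-23.7, 270.9]
upright [-19.2, 253.6]
k1 elbow bottom [-13.6, 226.1]
seat mid [-0.1, 233.1]
ball [25.3, 266.7]
shank [39.7, 252.3]
cross corner [67.7, 237.4]
keeper k1 tip [-3.7, 256.9]
k1 keeper elbow [58.7, 274.3]
k2 keeper tip [-2.9, 249.7]
k2 elbow [54.2, 282.1]
bar at -45 [-10.3, 251.4]
bar end [-8.0, 257.8]
bar -22 [-9.8, 245.7]
```

servo_tool:
  commands:
    - {"claw": 0.05,"tx": 0,"ty": 0,"tz": -0.001,"rx": 0,"ry": 0,"rz": 0}
    - {"claw": 0.05,"tx": 0,"ty": -0.0005,"tz": 0,"rx": 0,"ry": 0,"rz": 0}
    - {"claw": 0.05,"tx": 0,"ty": -0.0005,"tz": 0,"rx": 0,"ry": 0,"rz": 0}
    - {"claw": 0.05,"tx": 0,"ty": 0,"tz": 0,"rx": 0,"ry": 0,"rz": 0}

```text
time: 20.57
eef_pos: [0.5659, -0.1854, 0.2276]
eef_rot: [-0.0, 0.717, 0.697, -0.0]
wrist_force: [-5.2, 2.0, 8.7]
gripper_width: 0.142
grasp_force: 30.1
```

servo_tool:
  commands:
    - {"claw": 0.05,"tx": 0,"ty": -0.0005,"tz": 0,"rx": 0,"ry": 0,"rz": 0}
    - {"claw": 0.05,"tx": 0,"ty": -0.0005,"tz": 0,"rx": 0,"ry": 0,"rz": 0}
    - {"claw": 0.05,"tx": 0,"ty": 0,"tz": 0,"rx": 0,"ry": 0,"rz": 0}

```text
time: 20.82
eef_pos: [0.5651, -0.1853, 0.2276]
eef_rot: [-0.0, 0.717, 0.697, -0.0]
wrist_force: [-3.8, 1.7, 7.1]
gripper_width: 0.142
grasp_force: 30.0
```

```bash
python3 - <<'E'
from ov import *
for i in range(4): S=cam('scene'); s=readout.state(); print(s['time'],s['eef_pos'].round(4),s['wrist_force'].round(2),s['ft_torque'].round(3))
save(S,'k3.png')
E
```

```text
20.8667 [ 0.565  -0.1853  0.2275] [-4.73  1.64  8.07] [ 0.183  0.879 -0.188]
20.9167 [ 0.565  -0.1853  0.2275] [-4.53  2.72  7.45] [ 0.183  0.813 -0.217]
20.9667 [ 0.565  -0.1852  0.2275] [-4.86  2.9   7.12] [ 0.215  0.865 -0.169]
21.0167 [ 0.5649 -0.1853  0.2274] [-5.24  2.2   6.69] [ 0.175  0.855 -0.179]
```

servo_tool:
  commands:
    - {"claw": 0.05,"tx": 0,"ty": -0.0005,"tz": 0,"rx": 0,"ry": 0,"rz": 0}
    - {"claw": 0.05,"tx": 0,"ty": -0.0005,"tz": 0,"rx": 0,"ry": 0,"rz": 0}
    - {"claw": 0.05,"tx": 0,"ty": -0.0005,"tz": 0,"rx": 0,"ry": 0,"rz": 0}
    - {"claw": 0.05,"tx": 0,"ty": 0,"tz": 0,"rx": 0,"ry": 0,"rz": 0}

```text
time: 21.35
eef_pos: [0.5635, -0.1852, 0.2262]
eef_rot: [-0.001, 0.717, 0.697, -0.0]
wrist_force: [-1.1, 0.2, -3.7]
gripper_width: 0.141
grasp_force: 29.9
```

servo_tool:
  commands:
    - {"claw": 0.05,"tx": 0,"ty": 0,"tz": 0.001,"rx": 0,"ry": 0,"rz": 0}
    - {"claw": 0.05,"tx": 0,"ty": 0,"tz": 0.001,"rx": 0,"ry": 0,"rz": 0}
    - {"claw": 0.05,"tx": 0,"ty": 0,"tz": 0.001,"rx": 0,"ry": 0,"rz": 0}
    - {"claw": 0.05,"tx": 0,"ty": 0,"tz": 0,"rx": 0,"ry": 0,"rz": 0}

```text
time: 21.68
eef_pos: [0.5639, -0.1854, 0.2238]
eef_rot: [0.0, 0.717, 0.697, -0.0]
wrist_force: [0.9, -0.6, -1.4]
gripper_width: 0.141
grasp_force: 30.0
```

```bash
python3 - <<'E'
from ov import *
for i in range(2): S=cam('scene'); s=readout.state(); print(s['time'],s['eef_pos'].round(4),s['wrist_force'].round(2),s['ft_torque'].round(3))
save(S,'k4.png')
cv2.imwrite('pics/k4c.png',cv2.resize(S['img'][180:255,290:390,::-1],(800,600),interpolation=cv2.INTER_CUBIC))
E
```

```text
21.7333 [ 0.564  -0.1854  0.224 ] [ 1.07 -0.66 -1.78] [ 0.017 -0.102 -0.088]
21.7833 [ 0.564  -0.1853  0.2241] [ 1.42  0.5  -1.28] [-0.038 -0.061 -0.045]
```

servo_tool:
  commands:
    - {"claw": 0.05,"tx": 0,"ty": 0,"tz": 0.0005,"rx": 0,"ry": 0,"rz": 0}
    - {"claw": 0.05,"tx": 0,"ty": 0,"tz": 0.0005,"rx": 0,"ry": 0,"rz": 0}
    - {"claw": 0.05,"tx": 0,"ty": 0,"tz": 0,"rx": 0,"ry": 0,"rz": 0}
    - {"claw": 0.05,"tx": 0,"ty": 0,"tz": 0,"rx": 0,"ry": 0,"rz": 0}

```text
time: 22.12
eef_pos: [0.564, -0.1854, 0.2232]
eef_rot: [0.0, 0.717, 0.697, 0.0]
wrist_force: [1.5, -2.8, -0.4]
gripper_width: 0.141
grasp_force: 30.0
```

servo_tool:
  commands:
    - {"claw": 0.05,"tx": 0,"ty": 0,"tz": 0.001,"rx": 0,"ry": 0,"rz": 0}
    - {"claw": 0.05,"tx": 0,"ty": 0,"tz": 0.001,"rx": 0,"ry": 0,"rz": 0}
    - {"claw": 0.05,"tx": 0,"ty": 0,"tz": 0,"rx": 0,"ry": 0,"rz": 0}

```text
time: 22.37
eef_pos: [0.5639, -0.1853, 0.2208]
eef_rot: [-0.0, 0.717, 0.697, -0.0]
wrist_force: [1.7, -1.3, -0.1]
gripper_width: 0.14
grasp_force: 30.0
```

servo_tool:
  commands:
    - {"claw": 0.05,"tx": 0,"ty": 0.0005,"tz": 0.001,"rx": 0,"ry": 0,"rz": 0}
    - {"claw": 0.05,"tx": 0,"ty": 0,"tz": 0.001,"rx": 0,"ry": 0,"rz": 0}
    - {"claw": 0.05,"tx": 0,"ty": 0,"tz": 0.001,"rx": 0,"ry": 0,"rz": 0}
    - {"claw": 0.05,"tx": 0,"ty": 0,"tz": 0,"rx": 0,"ry": 0,"rz": 0}

```text
time: 22.7
eef_pos: [0.5645, -0.1854, 0.2186]
eef_rot: [0.0, 0.717, 0.697, 0.0]
wrist_force: [0.3, -1.5, 4.5]
gripper_width: 0.139
grasp_force: 30.0
```

```bash
python3 - <<'E'
from ov import *
S=cam('scene'); s=readout.state(); print(s['time'],s['eef_pos'].round(4),s['wrist_force'].round(2))
def red(im):
    im=im[195:235,295:350].astype(int); return (im[...,0]-im[...,1]>70)&(im[...,0]-im[...,2]>60)&(im[...,1]<110)
a=red(cv2.imread('pics/scene0.png')[:,:,::-1]); b=red(S['img']); k=red(cv2.imread('pics/k3.png')[:,:,::-1])
print(a.sum(),b.sum(),k.sum(),'overlap now',(a&b).sum(),'overlap pressed',(a&k).sum())
c=lambda im,l,t,r,bb,w,h:cv2.resize(im[t:bb,l:r],(w,h),interpolation=cv2.INTER_CUBIC)
cv2.imwrite('pics/z.png',c(S['img'][:,:,::-1],285,180,385,255,800,600))
E
```

```text
22.75 [ 0.5645 -0.1855  0.2186] [-0.62 -1.62  4.  ]
91 68 48 overlap now 51 overlap pressed 9
```

View pics/z.png

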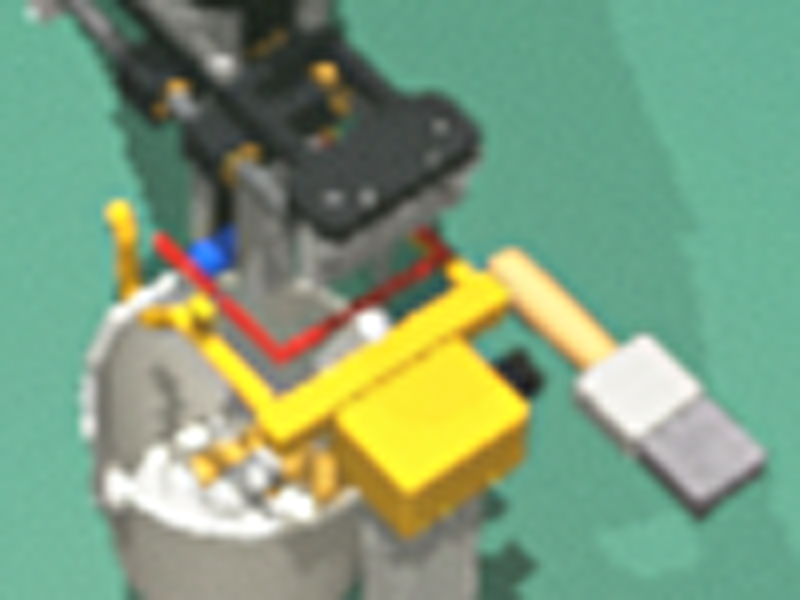

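servo_tool:
  commands:
    - {"claw": 0.05,"tx": 0,"ty": 0,"tz": 0.0005,"rx": 0,"ry": 0,"rz": 0}
    - {"claw": 0.05,"tx": 0,"ty": 0,"tz": 0,"rx": 0,"ry": 0,"rz": 0}
    - {"claw": 0.05,"tx": 0,"ty": 0,"tz": 0,"rx": 0,"ry": 0,"rz": 0}

```text
time: 23.0
eef_pos: [0.5645, -0.1854, 0.2185]
eef_rot: [0.001, 0.717, 0.697, 0.0]
wrist_force: [-0.8, -1.9, 8.8]
gripper_width: 0.141
grasp_force: 30.0
```

servo_tool:
  commands:
    - {"claw": 0.05,"tx": 0,"ty": 0,"tz": -0.001,"rx": 0,"ry": 0,"rz": 0}
    - {"claw": 0.05,"tx": 0,"ty": 0,"tz": 0,"rx": 0,"ry": 0,"rz": 0}
    - {"claw": 0.18,"tx": 0,"ty": 0,"tz": 0,"rx": 0,"ry": 0,"rz": 0}
    - {"claw": 0.25,"tx": 0,"ty": 0,"tz": 0,"rx": 0,"ry": 0,"rz": 0}
    - {"claw": 0.33,"tx": 0,"ty": 0,"tz": 0,"rx": 0,"ry": 0,"rz": 0}
    - {"claw": 0.4,"tx": 0,"ty": 0,"tz": 0,"rx": 0,"ry": 0,"rz": 0}
    - {"claw": 0.4,"tx": 0,"ty": 0,"tz": 0,"rx": 0,"ry": 0,"rz": 0}
    - {"claw": 0.4,"tx": 0,"ty": 0,"tz": 0,"rx": 0,"ry": 0,"rz": 0}
    - {"claw": 0.4,"tx": 0,"ty": 0,"tz": 0,"rx": 0,"ry": 0,"rz": 0}

```text
time: 23.75
eef_pos: [0.5644, -0.1853, 0.2185]
eef_rot: [-0.0, 0.717, 0.697, -0.0]
wrist_force: [0.4, -0.5, 0.6]
gripper_width: 0.402
grasp_force: 0.0
```

servo_tool:
  commands:
    - {"claw": 0.4,"tx": 0,"ty": 0,"tz": -0.003,"rx": 0,"ry": 0,"rz": 0}
    - {"claw": 0.4,"tx": 0,"ty": 0,"tz": -0.006,"rx": 0,"ry": 0,"rz": 0}
    - {"claw": 0.4,"tx": 0,"ty": 0,"tz": -0.008,"rx": 0,"ry": 0,"rz": 0}
    - {"claw": 0.4,"tx": 0,"ty": 0,"tz": -0.01,"rx": 0,"ry": 0,"rz": 0}
    - {"claw": 0.4,"tx": 0,"ty": 0,"tz": -0.01,"rx": 0,"ry": 0,"rz": 0}
    - {"claw": 0.4,"tx": 0,"ty": 0,"tz": -0.01,"rx": 0,"ry": 0,"rz": 0}

```text
time: 24.25
eef_pos: [0.5645, -0.1854, 0.2671]
eef_rot: [0.0, 0.717, 0.697, 0.0]
wrist_force: [0.5, -0.7, -0.1]
gripper_width: 0.4
grasp_force: 0.0
```

Released cleanly. Rise further and pull back towards the robot so that both cameras can see the result.

servo_tool:
  commands:
    - {"claw": 0.4,"tx": 0,"ty": 0,"tz": -0.02,"rx": 0,"ry": 0,"rz": 0}
    - {"claw": 0.4,"tx": 0,"ty": 0,"tz": -0.02,"rx": 0,"ry": 0,"rz": 0}
    - {"claw": 0.4,"tx": 0,"ty": 0,"tz": -0.02,"rx": 0,"ry": 0,"rz": 0}
    - {"claw": 0.4,"tx": 0,"ty": 0,"tz": -0.02,"rx": 0,"ry": 0,"rz": 0}
    - {"claw": 0.4,"tx": 0,"ty": -0.025,"tz": 0,"rx": 0,"ry": 0,"rz": 0}
    - {"claw": 0.4,"tx": 0.015,"ty": -0.025,"tz": 0,"rx": 0,"ry": 0,"rz": 0}
    - {"claw": 0.4,"tx": 0.03,"ty": -0.025,"tz": 0,"rx": 0,"ry": 0,"rz": 0}
    - {"claw": 0.4,"tx": 0.03,"ty": -0.025,"tz": 0,"rx": 0,"ry": 0,"rz": 0}
    - {"claw": 0.4,"tx": 0.03,"ty": -0.025,"tz": 0,"rx": 0,"ry": 0,"rz": 0}
    - {"claw": 0.4,"tx": 0.03,"ty": -0.025,"tz": 0,"rx": 0,"ry": 0,"rz": 0}

```text
time: 25.08
eef_pos: [0.4168, -0.0451, 0.3463]
eef_rot: [0.0, 0.717, 0.697, 0.0]
wrist_force: [1.3, 1.1, 0.7]
gripper_width: 0.402
grasp_force: 0.0
```

servo_tool:
  commands:
    - {"claw": 0.4,"tx": 0.03,"ty": -0.015,"tz": 0,"rx": 0,"ry": 0,"rz": 0}
    - {"claw": 0.4,"tx": 0.03,"ty": -0.015,"tz": 0,"rx": 0,"ry": 0,"rz": 0}
    - {"claw": 0.4,"tx": 0.02,"ty": 0,"tz": 0,"rx": 0,"ry": 0,"rz": 0}
    - {"claw": 0.4,"tx": 0,"ty": 0,"tz": 0,"rx": 0,"ry": 0,"rz": 0}
    - {"claw": 0.4,"tx": 0,"ty": 0,"tz": 0,"rx": 0,"ry": 0,"rz": 0}
    - {"claw": 0.4,"tx": 0,"ty": 0,"tz": 0,"rx": 0,"ry": 0,"rz": 0}
    - {"claw": 0.4,"tx": 0,"ty": 0,"tz": 0,"rx": 0,"ry": 0,"rz": 0}
    - {"claw": 0.4,"tx": 0,"ty": 0,"tz": 0,"rx": 0,"ry": 0,"rz": 0}
    - {"claw": 0.4,"tx": 0,"ty": 0,"tz": 0,"rx": 0,"ry": 0,"rz": 0}
    - {"claw": 0.4,"tx": 0,"ty": 0,"tz": 0,"rx": 0,"ry": 0,"rz": 0}

```text
time: 25.92
eef_pos: [0.3906, 0.0343, 0.3455]
eef_rot: [-0.0, 0.717, 0.697, -0.0]
wrist_force: [0.5, 0.4, 0.3]
gripper_width: 0.398
grasp_force: 0.0
```

```bash
python3 - <<'E'
from ov import *
def red(im):
    im=im[195:235,295:350].astype(int); return (im[...,0]-im[...,1]>70)&(im[...,0]-im[...,2]>60)&(im[...,1]<110)
a=red(cv2.imread('pics/scene0.png')[:,:,::-1]); prev=None
def bl(c,l,t,r,b):
    im=c['img'][t:b,l:r].astype(int); m=(im[...,2]>im[...,0]+60)&(im[...,2]>im[...,1]+40); y,x=np.nonzero(m); return np.r_[x.mean()+l,y.mean()+t].round(2) if m.sum() else None
for i in range(12):
    S=cam('scene'); g=S['img'][195:300,285:345].astype(int)
    if i%3==0:
        b=red(S['img']); u=bl(S,295,195,340,235); print(readout.state()['time'],'red',a.sum(),b.sum(),(a&b).sum(),'sleeve',u,None if prev is None else np.abs(g-prev).mean().round(2))
        prev=g
T=cam('top'); v=bl(T,335,140,370,185); print('top sleeve',v)
for h in(.232,.238): print(atz(S,u,h).round(4), None if v is None else atz(T,v,h).round(4))
save(S,'fin.png')
E
```

```text
25.9667 red 91 94 84 sleeve [315.31 208.69] None
26.1167 red 91 92 82 sleeve [315.41 208.65] 1.43
26.2667 red 91 93 83 sleeve [315.41 208.65] 1.43
26.4167 red 91 93 83 sleeve [315.41 208.65] 1.43
top sleeve [349.81 170.42]
[ 0.5589 -0.1807  0.232 ] [ 0.5668 -0.1859  0.232 ]
[ 0.5625 -0.1837  0.238 ] [ 0.5661 -0.1855  0.238 ]
```

servo_tool:
  commands:
    - {"claw": 0.4,"tx": 0,"ty": 0,"tz": 0,"rx": 0,"ry": 0,"rz": 0}
    - {"claw": 0.4,"tx": 0,"ty": 0,"tz": 0,"rx": 0,"ry": 0,"rz": 0}
    - {"claw": 0.4,"tx": 0,"ty": 0,"tz": 0,"rx": 0,"ry": 0,"rz": 0}
    - {"claw": 0.4,"tx": 0,"ty": 0,"tz": 0,"rx": 0,"ry": 0,"rz": 0}
    - {"claw": 0.4,"tx": 0,"ty": 0,"tz": 0,"rx": 0,"ry": 0,"rz": 0}
    - {"claw": 0.4,"tx": 0,"ty": 0,"tz": 0,"rx": 0,"ry": 0,"rz": 0}
    - {"claw": 0.4,"tx": 0,"ty": 0,"tz": 0,"rx": 0,"ry": 0,"rz": 0}
    - {"claw": 0.4,"tx": 0,"ty": 0,"tz": 0,"rx": 0,"ry": 0,"rz": 0}

```text
time: 27.23
eef_pos: [0.3906, 0.0347, 0.3456]
eef_rot: [0.0, 0.717, 0.697, 0.0]
wrist_force: [-0.3, -0.2, 0.6]
gripper_width: 0.399
grasp_force: 0.0
```

```bash
python3 -c "
from cell import job; print(job.finish_job())"
```

```text
the job is handed in; nothing more can be done
None
```

The job is handed in after about 27 s: the pail hangs still on the yellow hook with the red keeper shut over its bail and the arm clear, though the hand-in returned no verdict. The press caught partway and peaked at an estimated 18 to 20 N (limit 25 N) until I moved the bar slightly forward.

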